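# Pack the fired pot lids in the round tin and pin the retaining bar

## Task

Pack all the loose clay pot lids into the round tin, each flat on its floor with the knob up, one lid in the middle and the others in a single layer round it. Only then swing the steel bar shut across the tin as far as its stop and push the locking pin from the wooden block fully down through the bar's eyelet and the lug's hole. Leave the cups, bowl and spatula where they are.

Things in the scene. Friction and masses are not known exactly. Their poses are not given: they have to be found in the camera images.
- tin: fixed round flat-bottomed tin for seven lids: 204 mm outside, 196 mm inside, wall top 26 mm above the table; origin on the table under its centre, z up, x towards the pin lug. A hinge post (30 mm across, 58 mm tall) stands 125 mm from the centre on the -x side, the lug bracket 125 mm out on the +x side
- tin_floor (a point): centre of the tin's inner floor, 5 mm above the table; axes as the tin
- lug_hole (a point): centre of the upper mouth of the vertical hole in the lug, 56 mm above the table; the lug plate is 12 mm thick and the through hole 15 mm across, free below down to 4 mm above the table
- bar (a joint): angle of the flat steel retaining bar about the vertical hinge post, rad: 0 = shut at its stop, along the tin's x across its middle, eyelet over the lug hole; grows anticlockwise from above (start 1.3 to 1.65). Bar 24 mm wide, 60 to 68 mm above the table, 7 mm above the knobs of lids flat in the tin. Light friction (0.12 N m); stays where left
- bar_knob (a point): centre of the black upright grip knob on the bar, 150 mm from the hinge axis, 96 mm above the table; knob 23 mm across, from 78 to 114 mm above the table
- bar_eye (a point): centre of the top of the eyelet hole at the bar's free end, 250 mm from the hinge axis, 68 mm above the table; through hole 15 mm across in a plate 34 x 36 mm, 8 mm thick
- pin: loose locking pin, upright in its block at the start, 110 mm long, 90 g: steel shank 12 mm across with a tapered tip (6 mm at the end), 55 mm long; collar 28 mm across from 55 to 60 mm; wooden handle 22 mm across from 60 to 110 mm. Origin at the tip, z up along the pin to the handle. Fully in, the collar sits on the eyelet, tip 13 mm above the table
- pin_block: fixed wooden block 70 x 70 x 60 mm with a vertical hole (16 mm) in which the pin is parked, its collar on the block's top; origin at the centre of the underside
- lid0: loose fired-clay pot lid: round disc 62 mm across, 12 mm thick, bevelled edges (underside 54 mm across), with an upright cylindrical knob 24 mm across from 12 to 48 mm above the underside; origin at the centre of the underside, z up. 80 to 160 g. Absent in some runs (5 to 7 lids are there)
- lid1: loose fired-clay pot lid: round disc 62 mm across, 12 mm thick, bevelled edges (underside 54 mm across), with an upright cylindrical knob 24 mm across from 12 to 48 mm above the underside; origin at the centre of the underside, z up. 80 to 160 g. Absent in some runs (5 to 7 lids are there)
- lid2: loose fired-clay pot lid: round disc 62 mm across, 12 mm thick, bevelled edges (underside 54 mm across), with an upright cylindrical knob 24 mm across from 12 to 48 mm above the underside; origin at the centre of the underside, z up. 80 to 160 g. Absent in some runs (5 to 7 lids are there)
- lid3: loose fired-clay pot lid: round disc 62 mm across, 12 mm thick, bevelled edges (underside 54 mm across), with an upright cylindrical knob 24 mm across from 12 to 48 mm above the underside; origin at the centre of the underside, z up. 80 to 160 g. Absent in some runs (5 to 7 lids are there)
- lid4: loose fired-clay pot lid: round disc 62 mm across, 12 mm thick, bevelled edges (underside 54 mm across), with an upright cylindrical knob 24 mm across from 12 to 48 mm above the underside; origin at the centre of the underside, z up. 80 to 160 g. Absent in some runs (5 to 7 lids are there)
- lid5: loose fired-clay pot lid: round disc 62 mm across, 12 mm thick, bevelled edges (underside 54 mm across), with an upright cylindrical knob 24 mm across from 12 to 48 mm above the underside; origin at the centre of the underside, z up. 80 to 160 g. Absent in some runs (5 to 7 lids are there)
- lid6: loose fired-clay pot lid: round disc 62 mm across, 12 mm thick, bevelled edges (underside 54 mm across), with an upright cylindrical knob 24 mm across from 12 to 48 mm above the underside; origin at the centre of the underside, z up. 80 to 160 g. Absent in some runs (5 to 7 lids are there)
- cup_a: clay cup, 68 mm across the rim, 65 mm tall, bystander, not part of the job; origin at the centre of the underside
- cup_b: clay cup, 68 mm across the rim, 65 mm tall, bystander, not part of the job; origin at the centre of the underside
- cup_c: clay cup, 68 mm across the rim, 65 mm tall, bystander, not part of the job; origin at the centre of the underside
- bowl: white bowl, 130 mm across, 55 mm tall, bystander; origin at the centre of the underside
- spatula: flat wooden-handled spatula, 200 mm long, lying on the table, bystander; origin under its centre
Mind the look-alikes: they are no part of the job. Leave any blue or green look-alike of the lid0 alone. What is shaped like the lid5 but orange is not meant.

How it is judged:
By the outcome, as a careful person would: the job done as asked, in the order asked, and still so for the second after the job is handed in, with the robot touching nothing.
Of lid0, lid1, lid2, lid3, lid4, lid5, lid6 only 5 to 7 are there at a start; the rules pass over those that are not, and their reading is None.
At some moment in a run one of lid0, lid1, lid2, lid3, lid4, lid5, lid6 may be knocked a few centimetres aside while the robot is not near it.
It also fails if it takes over 210 s, if anything falls off the work surface, if the arm or the gripper's body presses on something with over 40 N, if the wrist force passes 120 N, or if a joint passes its speed limit or range.

## Robot

A 6-joint arm with a two-finger parallel gripper is mounted at the origin on the work surface. World frame = base frame: x ahead of the robot, y to its left, z up, the work surface at z = 0. Lengths are in m, angles in rad, forces in N, time in s.
With the tool pointing down it reaches from about 0.35 to 0.875 m from the base axis. Payload 4.2 kg.
Tool frame: the origin (TCP) lies on the centre line of the jaws, within the pads' length; the fingertips stand 8 mm ahead of it and the grasp point (between the pads) lies 11 mm behind it; y points along the fingers, z is the direction in which the jaws open and shut, and the axes are right-handed (so a half turn about y gives the same grasp; the last joint's range is limited). The gripper opens to 85 mm and grips with 20 to 120 N. Pads are 22 mm wide; open, the fingers measure 114 mm over their backs; the gripper's body (76 mm by 85 mm) begins 54 mm behind the grasp point. The pads swing forward as they close: fully open they stand 13 mm farther back than shut.
Start: joints at [1.551, 0.385, 0.008, 0, -1.194, -0.259], TCP at [0.172, 0.601, 0.239] pointing down, gripper open.
Joint ranges: [-3.14, 3.14], [-1.21, 2.06], [-1.07, 1.41], [-3.16, 2.05], [-2.99, -0.16], [-3.1, 3.1]. Speed limits (rad/s): [2.79, 2.79, 3.14, 3.14, 3.14, 3.14].

## Interface

Orientations are given as a unit quaternion [w, x, y, z].
In Python, from workcell import status, grab_frame, ctrl gives the robot as it stands.
- The arm moves only by the tool step_arm, never from a script. Its argument "steps" is a list of rows, each a list of 3 entries, a list of its own where there are three numbers: the shift along the tool's x, y, z in mm, then the turn about the tool's y in rad, then the finger opening in mm, from 0 to 85.4. A call has 1 to 10 rows; each row shifts and turns the commanded pose from where the row before left it, along the tool's axes as they then stand; what a row does not reach is not made up. A row lasts 1/10 s, in which the tool goes at most 50 mm and 8.59 degrees, less where a joint would pass 70% of its speed; a pose out of reach is approached as far as the arm can. A call is refused whole if a number of a shift passes 50 or a number of a turn 0.15, either way. A call with a gripper value outside its range is refused whole. The fingers move at their own pace and stop on an object; "force" is the grip in N (left out, the last holds). Time passes only in rows, so rows that do not move let the fingers close. It gives the time, the measured TCP pose, the force and the opening at its end, in the units of the state.
- status.state(): the state, without advancing time (a new reading comes with each control period).
- grab_frame(name): name is "scene" or "top"; returns a dict with "image" (384x512x3 uint8, blue, green, red), "depth" (384x512 float32, m along the optical axis (not along the pixel's ray), 0 where there is no reading), "fx", "fy", "cx", "cy" (pixels), "D" ([k1, k2, p1, p2, k3] as OpenCV has them; the pictures are not rectified), "position" and "orientation" of the camera in the world. Camera axes: x right, y down, z forward; pixel columns grow to the right and rows downward; lengths in m; the calibration is good to about 2 mm. A picture is of the moment at which its call begins.
- ctrl.sign_off(): hands the job in, once; it reports no verdict.
The state is a dict: "t": time; "joints": joint angles; "qvel": joint speeds; "tau": joint torques, N m; "position": TCP position; "eef_rot": TCP orientation; "ft_force": force on the tool from outside, world axes, zero at the start; "ft_torque": the same for the moment, N m; "finger_gap": finger opening in m.
Only numpy, scipy, OpenCV 4.12 (cv2) and the standard library are available. Lean on these libraries where they do the work, as an engineer would, in place of code of your own. Each camera call takes 0.05 s, during which the arm holds its last target.

## Working session

There is one attempt and no reset: what is moved stays moved. The work goes in short steps, Python scripts to look and compute and a tool call to move; the robot and the scene stay as the last step left them, time stands still between calls to the robot, and variables do not carry over. Pictures are saved under pics/ and viewed, and the job is handed in when it is done.

Besides the shell and the picture viewer there is one more tool, called after "Emit:" by a JSON object that holds its "name" and its "arguments", one argument or row to a line. step_arm: Moves the arm, as the interface text tells. Its arguments: {"type":"object","properties":{"steps":{"type":"array","items":{"type":"array"}},"force":{"type":"number"}},"required":["steps"]}

```bash
ls; mkdir -p pics; cat > h.py <<'E'
import numpy as np,cv2,pickle
from scipy.spatial.transform import Rotation as R
from workcell import status,grab_frame,ctrl
def rot(q): return R.from_quat([q[1],q[2],q[3],q[0]]).as_matrix()
def p2w(f,u,v,z=None):
    K=np.array([[f['fx'],0,f['cx']],[0,f['fy'],f['cy']],[0,0,1.]])
    n=cv2.undistortPoints(np.array([[[u,v]]],float),K,np.array(f['D'],float))[0,0]
    d=rot(f['orientation'])@np.array([n[0],n[1],1.]); p=np.array(f['position'])
    s=f['depth'][int(round(v)),int(round(u))] if z is None else (z-p[2])/d[2]
    return p+s*d
def st():
    s=status.state(); print(round(s['t'],2),np.round(s['position'],4),np.round(s['eef_rot'],4),np.round(s['ft_force'],1),round(s['finger_gap'],4)); return s
E
python3 - <<'E'
from h import *
s=st();print(rot(s['eef_rot']).round(3))
for n in ('scene','top'):
    f=grab_frame(n);pickle.dump(f,open(n+'0.pkl','wb'))
    print(n,f['fx'],f['position'],f['orientation'],f['D'])
    cv2.imwrite(f'pics/{n}0.png',cv2.resize(f['image'],None,fx=1.5,fy=1.5))
E
```

```text
pics
0.0 [0.1718 0.6003 0.2382] [ 0.0984 -0.0982 -0.6995  0.701 ] [ 0.1  0.5 -0.5] 0.0854
[[-0.961 -0.    -0.275]
 [ 0.275 -0.002 -0.961]
 [-0.    -1.     0.002]]
scene 384.1665714206342 [ 1.09556445 -0.74061195  0.65269113] [-0.44044889  0.82344024  0.31604241 -0.16753547] [-0.02244713  0.          0.          0.          0.        ]
top 388.37025060875544 [ 0.42067844 -0.10189974  1.10977525] [ 0.04179334 -0.70083973  0.71121972 -0.0352633 ] [0.01932694 0.         0.         0.         0.        ]
```

View pics/scene0.png

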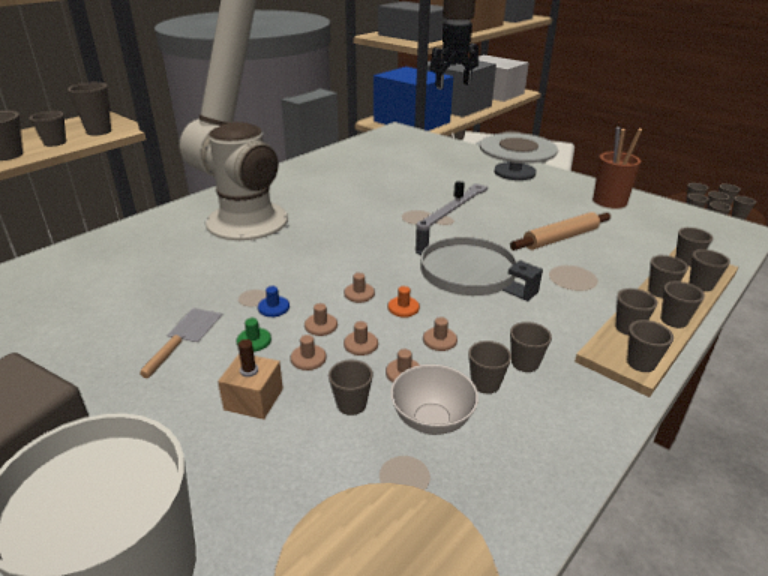

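View pics/top0.png

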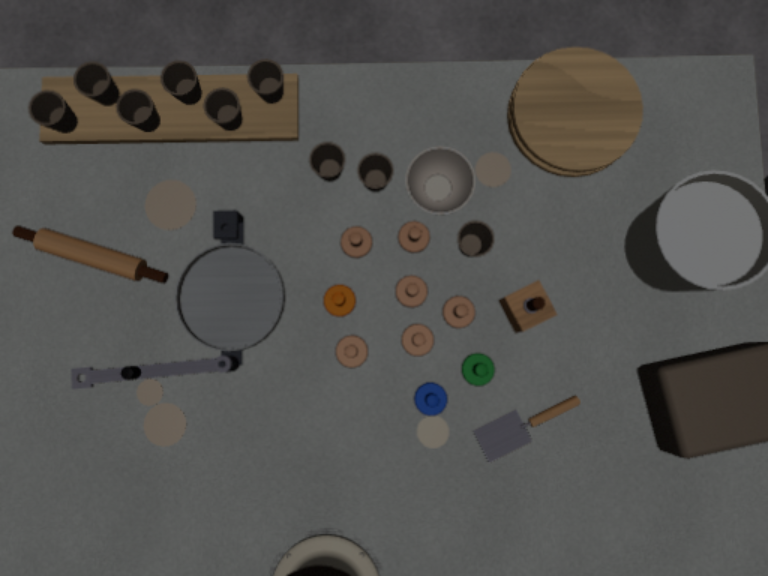

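```bash
cat >> h.py <<'E'
def cloud(f):
    h,w=f['depth'].shape
    K=np.array([[f['fx'],0,f['cx']],[0,f['fy'],f['cy']],[0,0,1.]])
    uv=np.stack(np.meshgrid(np.arange(w),np.arange(h)),-1).reshape(-1,1,2).astype(float)
    n=cv2.undistortPoints(uv,K,np.array(f['D'],float)).reshape(h,w,2)
    d=np.dstack([n,np.ones((h,w))])*f['depth'][...,None]
    P=d@rot(f['orientation']).T+np.array(f['position']); P[f['depth']==0]=np.nan
    return P
def blobs(P,m,mn=8):
    n,l,s,c=cv2.connectedComponentsWithStats(m.astype(np.uint8))
    for i in range(1,n):
        if s[i,4]>=mn:
            q=P[l==i]; yield c[i],s[i,4],q
def lids(f,zlo=.036,zhi=.06):
    P=cloud(f); hsv=cv2.cvtColor(f['image'],cv2.COLOR_BGR2HSV)
    out=[]
    m=(P[...,2]>zlo)&(P[...,2]<zhi)&(P[...,0]>.2)&(P[...,0]<.9)
    for c,a,q in blobs(P,m,6):
        if a<200: print(c.round(1),a,np.median(q,0).round(4),((q.max(0)+q.min(0))/2).round(4),(q.max(0)-q.min(0)).round(3),hsv[int(c[1]),int(c[0])])
E
python3 - <<'E'
from h import *
f=pickle.load(open('top0.pkl','rb'));lids(f)
P=cloud(f); print('table z',np.nanmedian(P[200:260,60:110,2]), P[280:290,60:70,2].std())
cv2.imwrite('pics/a.png',cv2.resize(f['image'][140:270,30:200],None,fx=4.5,fy=4.5,interpolation=cv2.INTER_CUBIC))
cv2.imwrite('pics/b.png',cv2.resize(f['image'][140:300,210:390],None,fx=3.7,fy=3.7,interpolation=cv2.INTER_CUBIC))
print('scene');f=pickle.load(open('scene0.pkl','rb'));lids(f)
E
```

```text
[356.6  65.7] 10 [ 0.8927 -0.4024  0.0588] [ 0.8925 -0.4026  0.059 ] [0.012 0.009 0.002] [ 17 100  97]
[32.8 75.4] 111 [0.8871 0.5165 0.0441] [0.8831 0.5098 0.0479] [0.034 0.03  0.023] [17 81 22]
[90.6 74.2] 120 [0.8894 0.3537 0.0411] [0.8825 0.3449 0.048 ] [0.035 0.037 0.024] [14 65 43]
[148.2  73.6] 130 [0.8893 0.1898 0.04  ] [0.8855 0.1816 0.0479] [0.029 0.047 0.024] [16 63 61]
[44.  81.6] 69 [0.8635 0.4773 0.0479] [0.873  0.487  0.0481] [0.042 0.035 0.024] [ 8 73 14]
[100.5  81.6] 51 [0.8626 0.3183 0.0484] [0.8713 0.328  0.048 ] [0.038 0.037 0.023] [10 55 14]
[155.4  81.1] 37 [0.8613 0.1612 0.0489] [0.868 0.171 0.049] [0.03  0.041 0.02 ] [ 15 102  15]
[216.9 101.2] 113 [ 0.8051 -0.0087  0.0482] [ 0.7937 -0.0099  0.048 ] [0.039 0.056 0.024] [15 67 23]
[249.6 108.4] 119 [ 0.7819 -0.0993  0.0491] [ 0.7706 -0.1005  0.048 ] [0.041 0.059 0.024] [ 6 53 24]
[219.9 117.7] 17 [ 0.7527 -0.0165  0.0487] [ 0.758  -0.0173  0.0487] [0.016 0.039 0.02 ] [15 61 50]
[253.1 125.1] 14 [ 0.7293 -0.111   0.0494] [ 0.7336 -0.1097  0.0474] [0.012 0.034 0.022] [15 61 25]
[427.8 171.4] 171 [ 0.5873 -0.5801
[... 3647 characters left out ...]
7.1] 71 [ 0.5071 -0.2571  0.0468] [ 0.5038 -0.256   0.0434] [0.023 0.022 0.014] [ 11 101 167]
[351.2 233.3] 159 [ 0.7973 -0.0381  0.0486] [ 0.7889 -0.028   0.048 ] [0.058 0.035 0.024] [17 42 54]
[269.1 236.6] 77 [ 0.651  -0.1771  0.0467] [ 0.6499 -0.1744  0.0431] [0.023 0.023 0.014] [ 11 100 166]
[324.6 247.8] 158 [ 0.7771 -0.1267  0.0482] [ 0.7696 -0.1153  0.0481] [0.052 0.039 0.024] [15 66 54]
[233.3 262.1] 163 [ 0.6524 -0.3034  0.0482] [ 0.6408 -0.2902  0.048 ] [0.047 0.048 0.024] [13 49 63]
[ 51.8 277.4] 72 [ 0.4018 -0.5941  0.0552] [ 0.4016 -0.5991  0.0513] [0.012 0.036 0.017] [11 44 46]
[122.7 370.9] 138 [ 0.6954 -0.612   0.0485] [ 0.6836 -0.6076  0.048 ] [0.047 0.056 0.024] [21 23 77]
```

View pics/a.png

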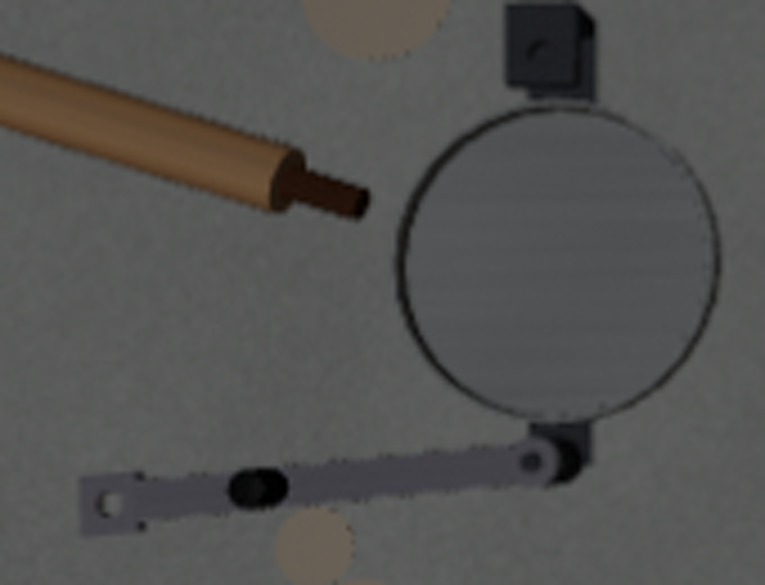

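View pics/b.png

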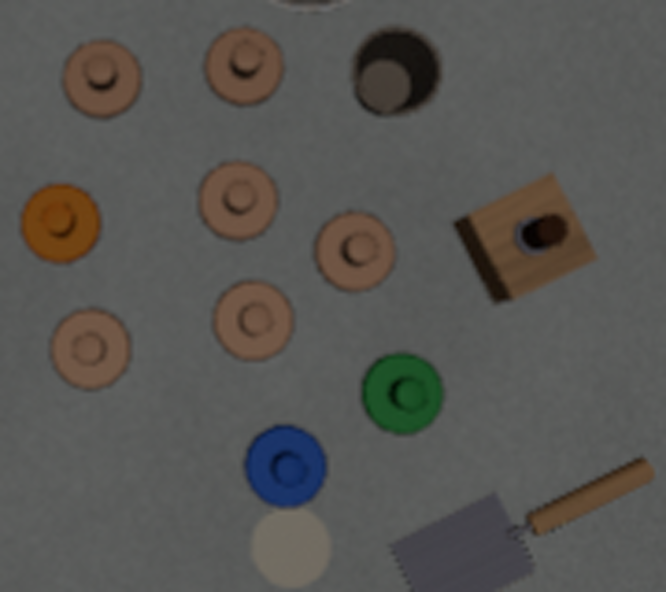

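```bash
cat > tin.py <<'E'
from h import *
from scipy.optimize import least_squares
import sys
def fitc(q,r=None):
    g=least_squares(lambda p:np.hypot(q[:,0]-p[0],q[:,1]-p[1])-(p[2] if r is None else r),[*q[:,:2].mean(0),.1],loss='soft_l1',f_scale=.002)
    return g.x,np.sqrt(np.mean(g.fun**2))
if __name__=='__main__':
  for n in ('top','scene'):
    f=pickle.load(open(n+'0.pkl','rb'));P=cloud(f)
    m=(P[...,2]>.02)&(P[...,2]<.031)&(np.hypot(P[...,0]-.53,P[...,1]-.16)<.115)
    print(n,m.sum(),fitc(P[m]))
    for nm,lo,hi,c,rad in (('lug',.05,.062,(.65,.16),.06),('block',.055,.066,(.51,-.36),.07),('bar',.055,.076,(.42,.3),.17),('knob',.1,.12,(.41,.32),.1),('pinh',.1,.12,(.51,-.36),.05),('hinge',.05,.09,(.41,.17),.03)):
        m=(P[...,2]>lo)&(P[...,2]<hi)&(np.hypot(P[...,0]-c[0],P[...,1]-c[1])<rad)
        q=P[m]; 
        if len(q): print(nm,len(q),np.median(q,0).round(4),((q.max(0)+q.min(0))/2).round(4),(q.max(0)-q.min(0)).round(3))
        if nm in('bar','block') and len(q): print(cv2.minAreaRect((q[:,:2]*1000).astype(np.float32)))
E
python3 tin.py
```

```text
top 334 (array([0.53312711, 0.17643946, 0.09888756]), np.float64(0.002056415659102691))
lug 299 [0.6659 0.1781 0.0563] [0.665  0.1778 0.0555] [0.054 0.044 0.011]
block 576 [ 0.5017 -0.3743  0.0609] [ 0.5045 -0.3782  0.0606] [0.091 0.089 0.011]
((504.8396301269531, -378.35333251953125), (68.45219421386719, 71.64924621582031), 25.517763137817383)
bar 923 [0.3993 0.2914 0.0686] [0.3978 0.3022 0.0665] [0.052 0.283 0.018]
((397.40521240234375, 301.9500732421875), (35.519100189208984, 283.8419494628906), 3.8993005752563477)
knob 74 [0.3981 0.3221 0.1136] [0.3981 0.323  0.1103] [0.02  0.022 0.018]
pinh 69 [ 0.5048 -0.3764  0.1151] [ 0.5051 -0.3773  0.11  ] [0.021 0.021 0.017]
hinge 152 [0.408  0.1776 0.0688] [0.4091 0.1803 0.0638] [0.029 0.039 0.027]
scene 277 (array([0.53729382, 0.1754156 , 0.09941162]), np.float64(0.0042473314899420436))
lug 173 [0.6713 0.1739 0.056 ] [0.6689 0.1789 0.0547] [0.054 0.05  0.008]
block 584 [ 0.5175 -0.3855  0.0599] [ 0.509  -0.377   0.0604] [0.09  0.094 0.011]
((508.74249267578125, -377.6539611816406), (71.20698547363281, 73.11567687988281), 25.130252838134766)
bar 339 [0.4072 0.2814 0.0681] [0.4011 0.3039 0.0654] [0.055 0.287 0.021]
((403.09478759765625, 304.6291809082031), (36.92215347290039, 288.7311706542969), 5.019465446472168)
knob 36 [0.4021 0.3192 0.1098] [0.4012 0.3222 0.108 ] [0.02  0.024 0.016]
pinh 93 [ 0.513  -0.3798  0.1129] [ 0.5094 -0.3777  0.1089] [0.022 0.022 0.017]
hinge 89 [0.4162 0.171  0.0661] [0.4132 0.1799 0.0621] [0.035 0.039 0.024]
```

Emit:
{"name": "step_arm", "arguments": {
  "steps": [
    [[0,0,0],-0.14,60],
    [[0,0,0],-0.14,60],
    [[-18,0,38],0,60],
    [[-18,0,38],0,60],
    [[-18,0,38],0,60],
    [[-18,0,38],0,60],
    [[-18,0,38],0,60],
    [[-18,0,38],0,60],
    [[-18,0,38],0,60],
    [[-18,0,38],0,60]
  ],
  "force": 40
}}

```text
t: 1.1
position: [0.3165, 0.2952, 0.2391]
eef_rot: [-0.001, 0.001, -0.707, 0.707]
ft_force: [0.1, 1.1, 0.5]
finger_gap: 0.0599
```

Emit:
{"name": "step_arm", "arguments": {
  "steps": [
    [[-18,0,38],0,60],
    [[-18,0,38],0,60],
    [[-18,0,38],0,60],
    [[-18,0,38],0,60],
    [[-18,0,38],0,60],
    [[-18,0,38],0,60],
    [[-18,0,38],0,60],
    [[-18,0,38],0,60],
    [[-18,0,38],0,60],
    [[0,0,0],0,60]
  ]
}}

```text
t: 2.1
position: [0.4798, -0.0483, 0.2385]
eef_rot: [0.002, -0.001, -0.707, 0.707]
ft_force: [-0.1, 0.7, -0.2]
finger_gap: 0.06
```

```bash
python3 - <<'E'
from h import *
s=st();print(rot(s['eef_rot']).round(3), np.round(s['joints'],2))
E
```

```text
2.1 [ 0.4798 -0.0483  0.2385] [ 0.0021 -0.0013 -0.7068  0.7074] [-0.1  0.7 -0.2] 0.06
[[-1.    -0.001 -0.005]
 [ 0.005 -0.001 -1.   ]
 [ 0.001 -1.     0.001]] [ 0.24  0.14 -0.33  0.   -1.1   1.33]
```

Emit:
{"name": "step_arm", "arguments": {
  "steps": [
    [[25,20,1],0,60],
    [[25,40,1],0,60],
    [[0,40,0],0,60],
    [[0,40,0],0,60],
    [[0,35,0],0,60],
    [[0,20,0],0,60],
    [[0,13,0],0,60],
    [[0,0,0],0,60],
    [[0,0,0],0,20],
    [[0,0,0],0,15]
  ]
}}

```text
t: 3.1
position: [0.4294, -0.0466, 0.0322]
eef_rot: [0.001, -0.0, 0.707, -0.707]
ft_force: [-0.8, -3.9, 3.5]
finger_gap: 0.032
```

Emit:
{"name": "step_arm", "arguments": {
  "steps": [
    [[0,0,0],0,15],
    [[0,0,0],0,15],
    [[0,0,0],0,15],
    [[0,0,0],0,15]
  ]
}}

```text
t: 3.5
position: [0.4294, -0.0466, 0.0324]
eef_rot: [0.001, 0.0, 0.707, -0.707]
ft_force: [-1.3, 1.0, 7.1]
finger_gap: 0.0225
```

```bash
python3 - <<'E'
from h import *
s=st()
for n in ('scene','top'):
    f=grab_frame(n);pickle.dump(f,open(n+'1.pkl','wb'))
    print(n); 
    cv2.imwrite(f'pics/{n}1.png',cv2.resize(f['image'][120:300,150:350],None,fx=3.9,fy=3.3))
E
```

```text
3.5 [ 0.4294 -0.0466  0.0324] [ 1.300e-03  2.000e-04  7.073e-01 -7.069e-01] [-1.3  1.   7.1] 0.0225
scene
top
```

View pics/scene1.png

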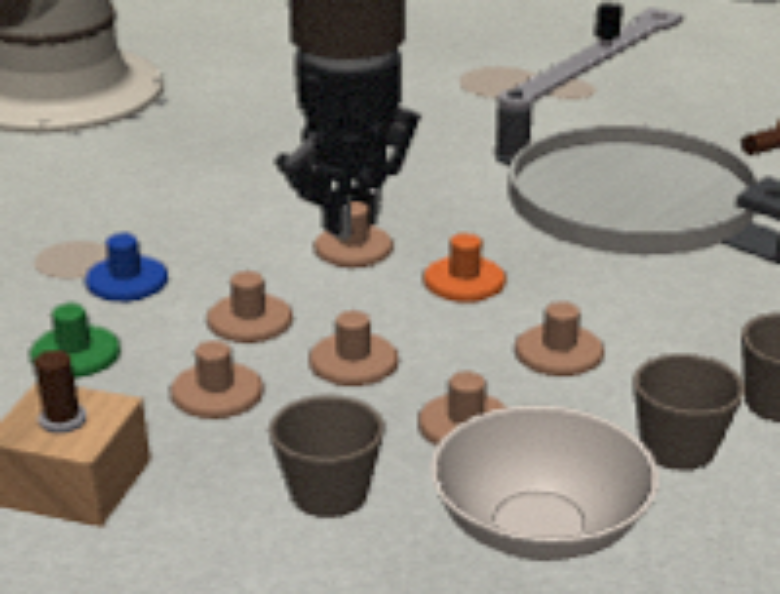

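```bash
python3 - <<'E'
from h import *
f=pickle.load(open('scene1.pkl','rb'));a=f['image'][150:210,210:280]
b=pickle.load(open('scene0.pkl','rb'))['image'][150:210,210:280]
cv2.imwrite('pics/c.png',np.hstack([cv2.resize(i,None,fx=5.5,fy=7,interpolation=cv2.INTER_CUBIC) for i in (a,b)]))
f=pickle.load(open('top1.pkl','rb'))
cv2.imwrite('pics/d.png',cv2.resize(f['image'][180:290,170:290],None,fx=5,fy=5,interpolation=cv2.INTER_CUBIC))
E
```

```text
(no output)
```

View pics/c.png

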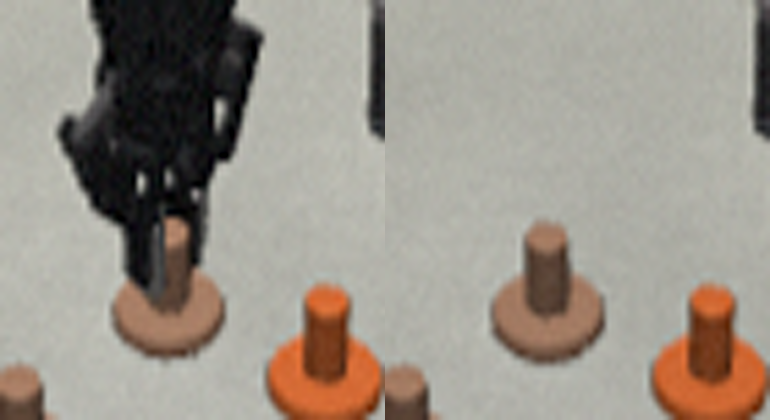

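View pics/d.png

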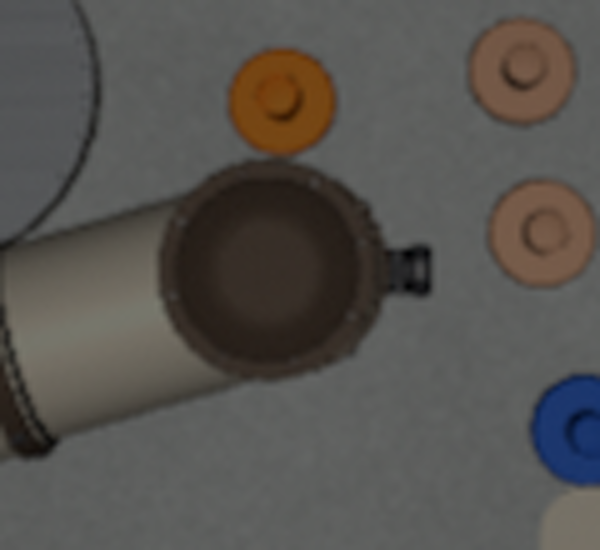

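Emit:
{"name": "step_arm", "arguments": {
  "steps": [
    [[0,0,0],0,50],
    [[0,0,0],0,50],
    [[0,0,0],0,50],
    [[0,0,0],0.1428,50],
    [[0,0,0],0.1428,50],
    [[0,0,0],0.1428,50],
    [[0,0,0],0.1428,50],
    [[0,0,0],0.1428,50],
    [[0,0,0],0.1428,50],
    [[0,0,0],0.1428,50]
  ]
}}

```text
t: 4.6
position: [0.4287, -0.0469, 0.0312]
eef_rot: [0.34, -0.34, -0.62, 0.62]
ft_force: [-0.6, -0.0, 0.0]
finger_gap: 0.0497
```

Emit:
{"name": "step_arm", "arguments": {
  "steps": [
    [[0,0,0],0.1428,50],
    [[0,0,0],0.1428,50],
    [[0,0,0],0.1428,50],
    [[0,0,0],0.1428,50],
    [[0,0,0],0,50],
    [[0,0,0],0,15],
    [[0,0,0],0,15],
    [[0,0,0],0,15],
    [[0,0,0],0,15],
    [[0,0,0],0,15]
  ]
}}

```text
t: 5.6
position: [0.4291, -0.0468, 0.0315]
eef_rot: [-0.499, 0.5, 0.501, -0.5]
ft_force: [0.8, -0.3, 3.8]
finger_gap: 0.0226
```

```bash
python3 - <<'E'
from h import *
s=st();print(rot(s['eef_rot']).round(3), np.round(s['joints'],2))
f=grab_frame('scene');a=f['image'][150:210,210:280]
cv2.imwrite('pics/c2.png',cv2.resize(a,None,fx=7,fy=7,interpolation=cv2.INTER_CUBIC))
E
```

```text
5.6 [ 0.4291 -0.0468  0.0315] [-0.4993  0.4997  0.5007 -0.5003] [ 0.8 -0.3  3.8] 0.0226
[[-0.002  0.001 -1.   ]
 [ 1.     0.    -0.002]
 [ 0.    -1.    -0.001]] [ 0.27  0.36 -0.71  0.   -0.5  -0.27]
```

View pics/c2.png

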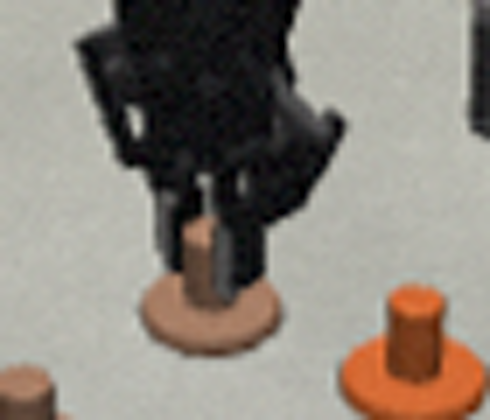

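Emit:
{"name": "step_arm", "arguments": {
  "steps": [
    [[0,-20,0],0,15],
    [[0,-35,0],0,15],
    [[10,-35,-5],0,15],
    [[40,0,-18],0,15],
    [[40,0,-20],0,15],
    [[40,0,-20],0,15],
    [[40,0,-20],0,15],
    [[40,0,-20],0,15],
    [[17,0,-2],0,15],
    [[0,0,0],0,15]
  ],
  "force": 60
}}

```text
t: 6.65
position: [0.5331, 0.1821, 0.12]
eef_rot: [0.499, -0.499, -0.5, 0.502]
ft_force: [-0.9, -0.1, -1.8]
finger_gap: 0.0221
```

```bash
python3 - <<'E'
from h import *
s=st()
for n in ('scene','top'):
    f=grab_frame(n);pickle.dump(f,open(n+'2.pkl','wb'))
cv2.imwrite('pics/s2.png',cv2.resize(pickle.load(open('scene2.pkl','rb'))['image'][110:210,240:380],None,fx=5.5,fy=5.5,interpolation=cv2.INTER_CUBIC))
E
```

```text
6.65 [0.5331 0.1821 0.12  ] [ 0.4994 -0.4988 -0.5002  0.5015] [-0.9 -0.1 -1.8] 0.0221
```

View pics/s2.png

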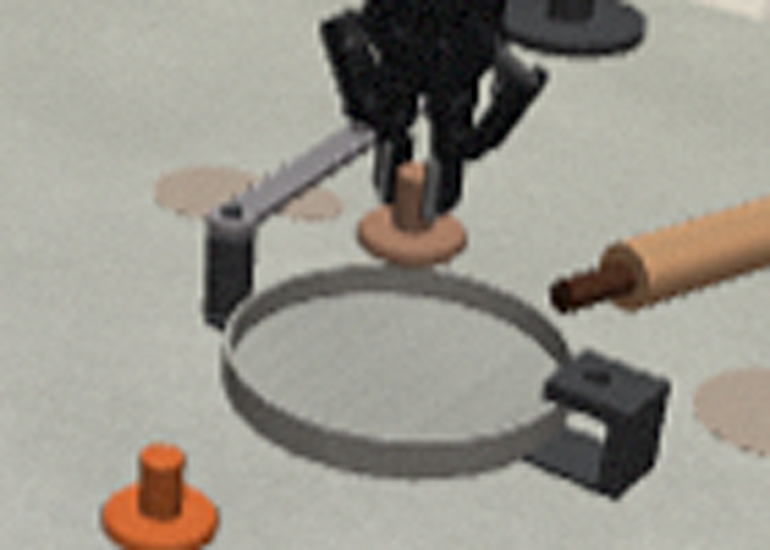

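```bash
python3 - <<'E'
from h import *
f=pickle.load(open('scene2.pkl','rb'))
print(p2w(f,314.9,152.5,.0955))
P=cloud(f); m=(P[...,2]>.097)&(P[...,2]<.104)&(np.hypot(P[...,0]-.535,P[...,1]-.18)<.05); q=P[m];print(len(q),(q.max(0)+q.min(0))/2,q.max(0)-q.min(0))
t=pickle.load(open('top2.pkl','rb'))
cv2.imwrite('pics/t2.png',cv2.resize(t['image'][130:260,100:230],None,fx=4.5,fy=4.5))
E
```

```text
[0.53732216 0.18128457 0.0955    ]
122 [0.53471192 0.18050067 0.10044178] [0.06103242 0.06391426 0.00639293]
```

View pics/t2.png

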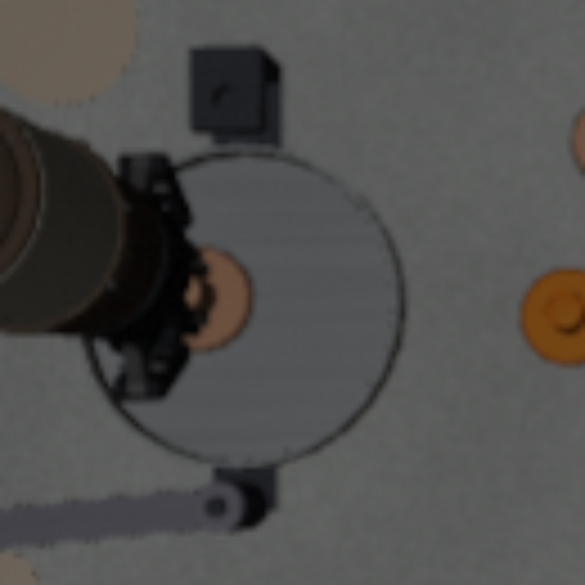

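Emit:
{"name": "step_arm", "arguments": {
  "steps": [
    [[-3,30,-1],0,15],
    [[0,30,0],0,15],
    [[0,10,0],0,15],
    [[0,8,0],0,15],
    [[0,3,0],0,15],
    [[0,0,0],0,15]
  ]
}}

```text
t: 7.35
position: [0.5349, 0.1772, 0.0409]
eef_rot: [-0.5, 0.5, 0.501, -0.5]
ft_force: [-0.0, 0.7, -0.6]
finger_gap: 0.0221
```

```bash
python3 - <<'E'
from h import *
s=st()
for n in ('scene','top'):
    f=grab_frame(n);pickle.dump(f,open(n+'3.pkl','wb'))
cv2.imwrite('pics/s3.png',cv2.resize(pickle.load(open('scene3.pkl','rb'))['image'][110:210,240:380],None,fx=5.5,fy=5.5,interpolation=cv2.INTER_CUBIC))
t=pickle.load(open('top3.pkl','rb'))
cv2.imwrite('pics/t3.png',cv2.resize(t['image'][140:250,100:210],None,fx=5.4,fy=5.4))
E
```

```text
7.35 [0.5349 0.1772 0.0409] [-0.4996  0.4999  0.5006 -0.4999] [-0.   0.7 -0.6] 0.0221
```

View pics/s3.png

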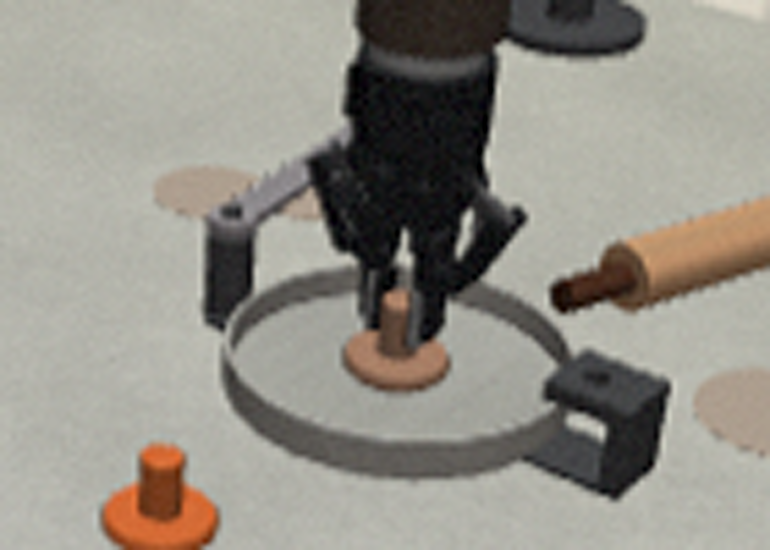

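View pics/t3.png

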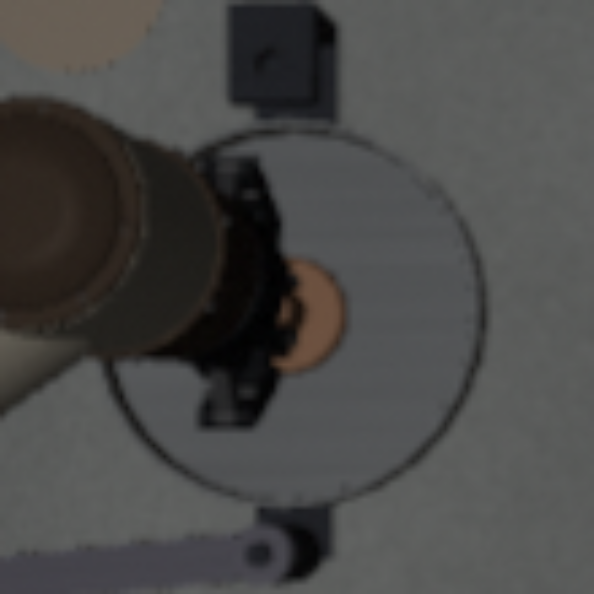

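```bash
cat > edge.py <<'E'
from h import *
from tin import fitc
# tin outer/inner rim from top0 via gradient-free: rim pixels by depth
f=pickle.load(open('top0.pkl','rb'))
c=(f['image'][140:260,110:200])
cv2.imwrite('pics/e.png',cv2.resize(cv2.convertScaleAbs(c,alpha=1.8),None,fx=6,fy=5,interpolation=cv2.INTER_CUBIC))
P=cloud(f)
m=(P[...,2]>.022)&(P[...,2]<.031)&(abs(np.hypot(P[...,0]-.533,P[...,1]-.177)-.1)<.01)
q=P[m]; print(len(q),fitc(q),fitc(q,.1))
ang=np.degrees(np.arctan2(q[:,1]-.1765,q[:,0]-.533)); r=np.hypot(q[:,0]-.533,q[:,1]-.1765)
for a in range(-180,180,45):
    k=(ang>a)&(ang<a+45); print(a,k.sum(),r[k].mean().round(4))
t=pickle.load(open('top3.pkl','rb'))
for u,v in((164.3,199),(157,209.4),(155,187.8)): print('lid',p2w(t,u,v,.0155))
for u,v in((190.4,199),(155,233.9),(156,163.5)): print('tin',p2w(t,u,v,.026))
E
python3 edge.py
```

```text
351 (array([0.53332371, 0.17687825, 0.09907356]), np.float64(0.001315874934870704)) (array([0.53332952, 0.1768366 , 0.1       ]), np.float64(0.0016015360417156166))
-180 44 0.0988
-135 43 0.0984
-90 41 0.0988
-45 40 0.0993
0 46 0.0997
45 48 0.0996
90 50 0.0991
135 39 0.0991
lid [0.53013009 0.14477823 0.0155    ]
lid [0.50091272 0.16513151 0.0155    ]
lid [0.56253183 0.17152407 0.0155    ]
tin [0.52796483 0.06911878 0.026     ]
tin [0.43201093 0.16731057 0.026     ]
tin [0.63057362 0.16686213 0.026     ]
```

View pics/e.png

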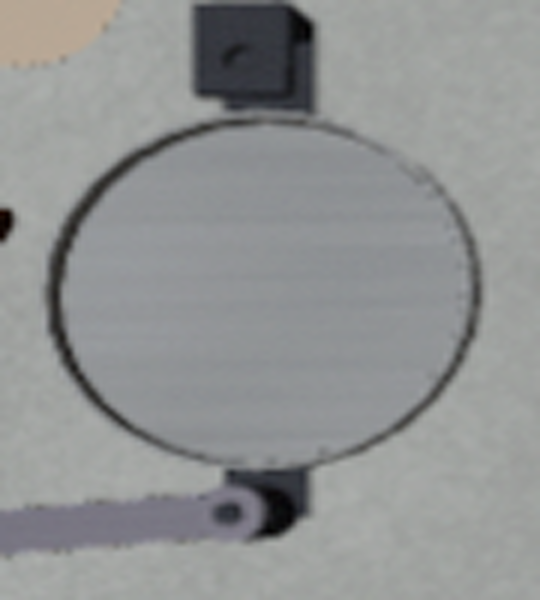

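Emit:
{"name": "step_arm", "arguments": {
  "steps": [
    [[0.5,4,0],0,15],
    [[0,0,0],0,15],
    [[0,0,0],0,45],
    [[0,0,0],0,45],
    [[0,-20,0],0,50],
    [[0,-40,0],0,60],
    [[-20,-40,0],0,60],
    [[-40,0,0],0,60],
    [[-45,0,0],0,60],
    [[-45,0,0],0,60]
  ]
}}

```text
t: 8.45
position: [0.5346, 0.0267, 0.1371]
eef_rot: [-0.499, 0.5, 0.501, -0.5]
ft_force: [0.7, 0.3, -0.3]
finger_gap: 0.0598
```

Emit:
{"name": "step_arm", "arguments": {
  "steps": [
    [[-45,0,0],0,60],
    [[-40,0,0],0,60],
    [[0,0,0],0,60]
  ]
}}

```text
t: 8.75
position: [0.5341, -0.061, 0.1364]
eef_rot: [0.501, -0.501, -0.499, 0.499]
ft_force: [0.1, 0.0, 0.7]
finger_gap: 0.06
```

```bash
cat >> h.py <<'E'
def snap(tag):
    out={}
    for n in ('scene','top'):
        f=grab_frame(n);pickle.dump(f,open(n+tag+'.pkl','wb')); out[n]=f
    return out
def knobs(f,zlo=.036,zhi=.062):
    P=cloud(f); hsv=cv2.cvtColor(f['image'],cv2.COLOR_BGR2HSV)
    ok=(hsv[...,0]>5)&(hsv[...,0]<18)&(hsv[...,1]>80)&(hsv[...,1]<145)&(hsv[...,2]>60)
    m=ok&(P[...,2]>zlo)&(P[...,2]<zhi)
    for c,a,q in blobs(P,m,15):
        if a<110: print('knob',c.round(1),a,((q.max(0)+q.min(0))/2).round(4),'ext',(q.max(0)-q.min(0)).round(3),'top z',np.percentile(q[:,2],80).round(4))
E
python3 - <<'E'
from h import *
from tin import fitc
s=st();o=snap('4')
for n in o:print(n);knobs(o[n])
f=o['scene'];P=cloud(f)
m=(P[...,2]>.022)&(P[...,2]<.031)&(abs(np.hypot(P[...,0]-.537,P[...,1]-.176)-.1)<.01)
print(fitc(P[m]))
cv2.imwrite('pics/t4.png',cv2.resize(cv2.convertScaleAbs(o['top']['image'],alpha=1.6),None,fx=1.5,fy=1.5))
E
```

```text
8.75 [ 0.5341 -0.061   0.1364] [ 0.5011 -0.5011 -0.4987  0.4991] [0.1 0.  0.7] 0.06
scene
knob [312.6 167.2] 42 [0.5384 0.1745 0.0457] ext [0.019 0.019 0.018] top z 0.0531
knob [213.  205.9] 47 [ 0.4543 -0.1781  0.044 ] ext [0.02  0.019 0.015] top z 0.0483
knob [293.5 215.3] 57 [ 0.6428 -0.0652  0.0432] ext [0.02  0.02  0.013] top z 0.0484
knob [240.2 218.3] 54 [ 0.5471 -0.1681  0.0435] ext [0.018 0.02  0.014] top z 0.0481
knob [204.2 227.5] 61 [ 0.5058 -0.2569  0.043 ] ext [0.019 0.02  0.014] top z 0.0482
knob [269.2 237.1] 64 [ 0.6502 -0.1768  0.0435] ext [0.021 0.019 0.014] top z 0.0482
knob [286.  331.5] 52 [ 0.849  -0.3714  0.0586] ext [0.034 0.017 0.004] top z 0.0595
top
knob [276.8 155.2] 53 [ 0.6442 -0.1749  0.0472] ext [0.019 0.022 0.013] top z 0.0498
knob [275.1 192.7] 59 [ 0.5393 -0.1672  0.0471] ext [0.022 0.022 0.014] top z 0.0504
knob [307.6 207. ] 61 [ 0.4991 -0.2563  0.0459] ext [0.022 0.022 0.013] top z 0.0504
knob [279.2 226.2] 60 [ 0.4482 -0.1761  0.0475] ext [0.022 0.022 0.01 ] top z 0.05
(array([0.53778926, 0.17593097, 0.09957629]), np.float64(0.0020586504416335682))
```

View pics/t4.png

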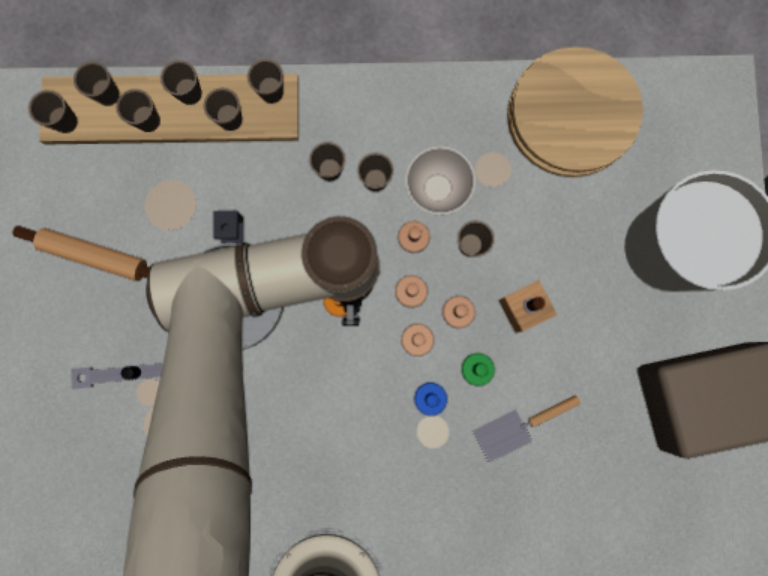

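Emit:
{"name": "step_arm", "arguments": {
  "steps": [
    [[1,0,-35],0,60],
    [[1,0,-35],0,60],
    [[0,15,-34],0,60],
    [[0,40,0],0,60],
    [[0,30,0],0,60],
    [[0,15,0],0,60],
    [[0,5,0],0,60],
    [[0,0,0],0,40],
    [[0,0,0],0,15],
    [[0,0,0],0,15]
  ]
}}

```text
t: 9.85
position: [0.6401, -0.0548, 0.0337]
eef_rot: [-0.499, 0.501, 0.502, -0.499]
ft_force: [-1.1, -0.2, -1.0]
finger_gap: 0.0222
```

Emit:
{"name": "step_arm", "arguments": {
  "steps": [
    [[0,0,0],0,15],
    [[0,0,0],0,15],
    [[0,0,0],0,15]
  ]
}}

```text
t: 10.15
position: [0.6401, -0.0548, 0.0336]
eef_rot: [-0.499, 0.5, 0.501, -0.499]
ft_force: [0.2, 1.5, 6.2]
finger_gap: 0.0218
```

```bash
python3 - <<'E'
from h import *
s=st()
f=grab_frame('scene')
cv2.imwrite('pics/s5.png',cv2.resize(f['image'][170:250,250:340],None,fx=6,fy=6,interpolation=cv2.INTER_CUBIC))
E
```

```text
10.15 [ 0.6401 -0.0548  0.0336] [-0.4986  0.5005  0.5015 -0.4994] [0.2 1.5 6.2] 0.0218
```

View pics/s5.png

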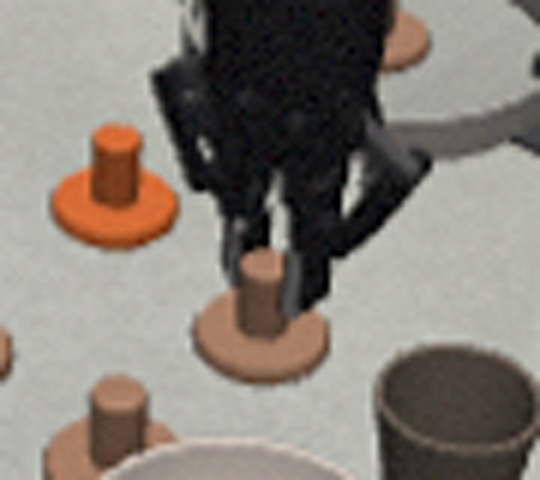

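Emit:
{"name": "step_arm", "arguments": {
  "steps": [
    [[0,-20,0],0,15],
    [[0,-35,0],0,15],
    [[10,-35,4],0,15],
    [[40,0,8],0,15],
    [[40,0,8],0,15],
    [[40,0,8],0,15],
    [[40,0,8],0,15],
    [[40,0,8],0,15],
    [[40,0,0],0,15],
    [[5,0,0],0,15]
  ]
}}

```text
t: 11.2
position: [0.5943, 0.2039, 0.1215]
eef_rot: [-0.499, 0.499, 0.502, -0.501]
ft_force: [0.9, -0.7, -1.2]
finger_gap: 0.0219
```

Emit:
{"name": "step_arm", "arguments": {
  "steps": [
    [[0,0,0],0,15],
    [[0,0,0],0,15]
  ]
}}

```text
t: 11.4
position: [0.5941, 0.199, 0.1211]
eef_rot: [0.5, -0.5, -0.5, 0.5]
ft_force: [-0.3, 1.1, -1.5]
finger_gap: 0.0219
```

```bash
python3 - <<'E'
from h import *
s=st()
f=grab_frame('scene')
cv2.imwrite('pics/s6.png',cv2.resize(f['image'][100:210,250:380],None,fx=5.5,fy=5.5,interpolation=cv2.INTER_CUBIC))
P=cloud(f)
m=(P[...,2]>.095)&(P[...,2]<.107)&(np.hypot(P[...,0]-.597,P[...,1]-.198)<.05); q=P[m];print(len(q),(q.max(0)+q.min(0))/2,q.max(0)-q.min(0))
E
```

```text
11.4 [0.5941 0.199  0.1211] [ 0.5    -0.4997 -0.4998  0.5004] [-0.3  1.1 -1.5] 0.0219
147 [0.59641564 0.18844859 0.100928  ] [0.06048178 0.05657409 0.01117606]
```

View pics/s6.png

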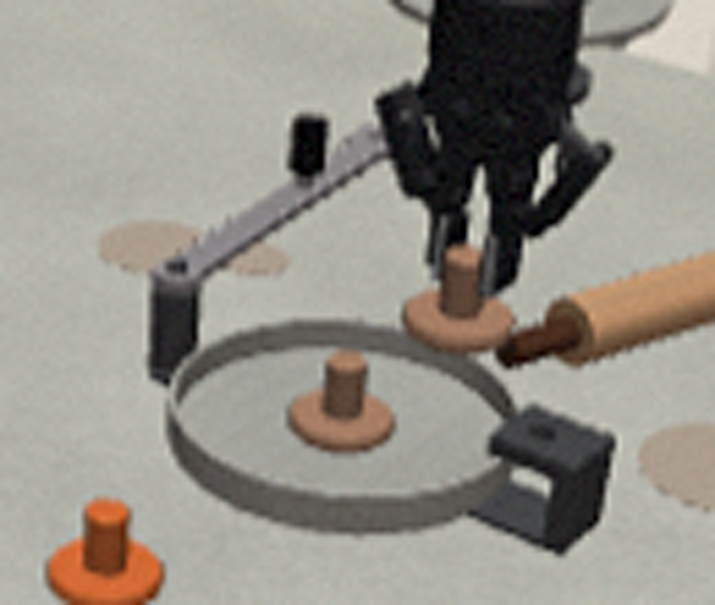

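Emit:
{"name": "step_arm", "arguments": {
  "steps": [
    [[3.5,30,-1.5],0,15],
    [[0,30,0],0,15],
    [[0,14,0],0,15],
    [[0,5,0],0,15],
    [[0,0,0],0,15],
    [[0,0,0],0,15]
  ]
}}

```text
t: 12.05
position: [0.5969, 0.2035, 0.0436]
eef_rot: [-0.499, 0.5, 0.501, -0.499]
ft_force: [-0.3, -0.1, -1.6]
finger_gap: 0.0219
```

```bash
python3 - <<'E'
from h import *
s=st()
f=grab_frame('scene')
cv2.imwrite('pics/s7.png',cv2.resize(f['image'][100:210,250:380],None,fx=5.5,fy=5.5,interpolation=cv2.INTER_CUBIC))
E
```

```text
12.05 [0.5969 0.2035 0.0436] [-0.4994  0.5     0.501  -0.4995] [-0.3 -0.1 -1.6] 0.0219
```

View pics/s7.png

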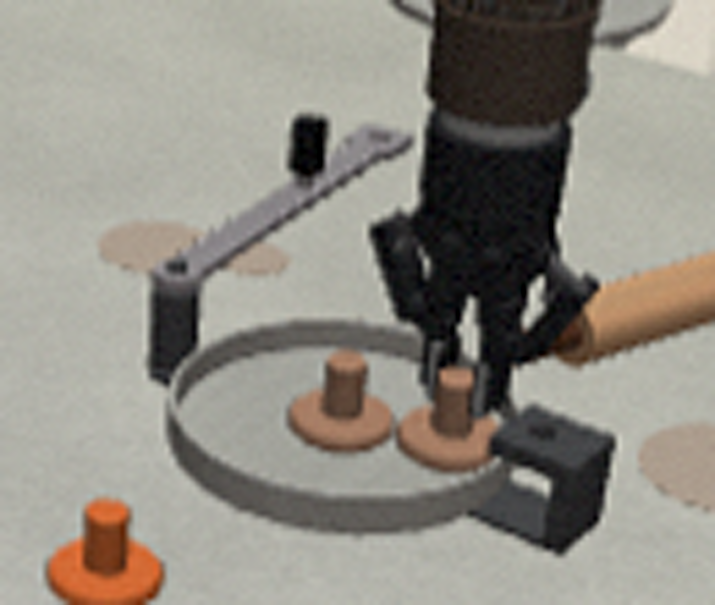

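Emit:
{"name": "step_arm", "arguments": {
  "steps": [
    [[0,4.5,0],0,15],
    [[0,0,0],0,15],
    [[0,0,0],0,38],
    [[0,0,0],0,38],
    [[0,-20,0],0,38],
    [[0,-40,0],0,50],
    [[-15,-30,0],0,60],
    [[-45,0,0],0,60],
    [[-45,0,0],0,60],
    [[-45,0,0],0,60]
  ]
}}

```text
t: 13.1
position: [0.5958, 0.0522, 0.1284]
eef_rot: [-0.499, 0.5, 0.501, -0.5]
ft_force: [0.2, 0.2, -0.3]
finger_gap: 0.0598
```

Emit:
{"name": "step_arm", "arguments": {
  "steps": [
    [[-45,0,0],0,60],
    [[-45,0,-10],0,60],
    [[-45,0,-10],0,60],
    [[-45,0,-10],0,60],
    [[-45,0,-10],0,60],
    [[0,0,-7],0,60],
    [[0,0,0],0,60],
    [[0,0,0],0,60]
  ]
}}

```text
t: 13.9
position: [0.643, -0.1708, 0.1275]
eef_rot: [0.5, -0.499, -0.5, 0.501]
ft_force: [0.9, 0.0, 1.3]
finger_gap: 0.0597
```

```bash
python3 - <<'E'
from h import *
s=st();o=snap('8')
for n in o:print(n);knobs(o[n])
cv2.imwrite('pics/s8.png',cv2.resize(o['scene']['image'][110:260,180:380],None,fx=3.9,fy=3.9,interpolation=cv2.INTER_CUBIC))
E
```

```text
13.9 [ 0.643  -0.1708  0.1275] [ 0.4998 -0.4993 -0.5003  0.5006] [0.9 0.  1.3] 0.0597
scene
knob [312.5 167.2] 41 [0.538  0.1745 0.046 ] ext [0.017 0.019 0.019] top z 0.0531
knob [332.3 171.8] 49 [0.5995 0.1922 0.0463] ext [0.019 0.022 0.019] top z 0.0529
knob [213. 206.] 46 [ 0.4546 -0.1792  0.0431] ext [0.02  0.021 0.013] top z 0.048
knob [240.2 218.4] 56 [ 0.5456 -0.1687  0.0431] ext [0.021 0.018 0.014] top z 0.0479
knob [204.2 227.5] 59 [ 0.5052 -0.2563  0.0435] ext [0.018 0.022 0.015] top z 0.048
knob [269.2 237.2] 65 [ 0.6501 -0.1754  0.0436] ext [0.022 0.021 0.015] top z 0.0479
knob [222.  332.5] 22 [ 0.7691 -0.4503  0.0588] ext [0.013 0.013 0.004] top z 0.0589
top
knob [142.9 175.2] 59 [0.5934 0.1965 0.0479] ext [0.024 0.022 0.021] top z 0.0545
knob [275.  192.7] 60 [ 0.5396 -0.1673  0.0458] ext [0.022 0.022 0.015] top z 0.0499
knob [149.2 197.2] 58 [0.5326 0.1783 0.0525] ext [0.022 0.023 0.012] top z 0.0553
knob [307.6 206.9] 60 [ 0.4991 -0.2561  0.0457] ext [0.022 0.023 0.013] top z 0.05
knob [279.2 226.2] 60 [ 0.4482 -0.1763  0.0459] ext [0.022 0.022 0.014] top z 0.0502
```

View pics/s8.png

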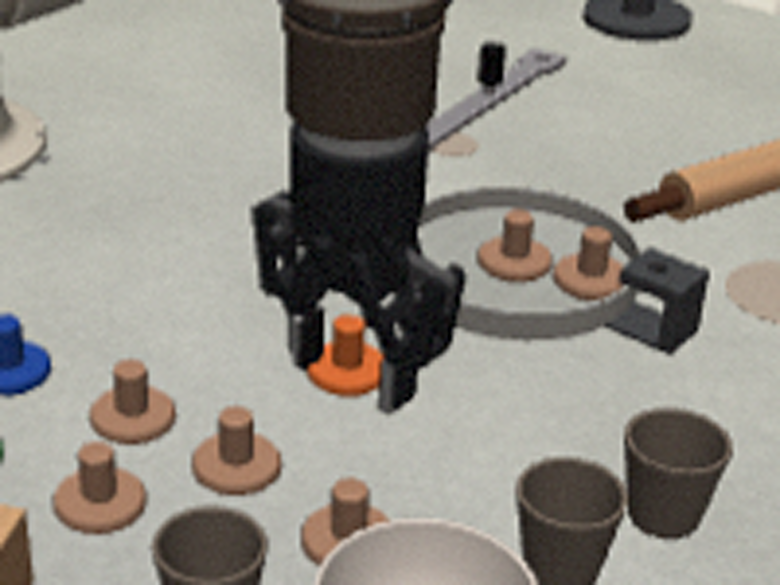

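```bash
python3 - <<'E'
from h import *
from tin import fitc
for n,i in (('top','0'),('scene','0')):
    f=pickle.load(open(n+i+'.pkl','rb'));P=cloud(f)
    m=(P[...,2]>.05)&(P[...,2]<.06)&(np.hypot(P[...,0]-.74,P[...,1]+.22)<.085);q=P[m]
    print(n,len(q),fitc(q),fitc(q,.064))
E
```

```text
top 277 (array([ 0.74182394, -0.22260705,  0.06234133]), np.float64(0.0017587263714053474)) (array([ 0.74155579, -0.22240707,  0.1       ]), np.float64(0.0024146387005263086))
scene 383 (array([ 0.74557386, -0.22218745,  0.06198281]), np.float64(0.0015832954723614902)) (array([ 0.74559003, -0.22233398,  0.1       ]), np.float64(0.0025663088187010447))
```

Emit:
{"name": "step_arm", "arguments": {
  "steps": [
    [[-3,0,-2],-0.14,50],
    [[0,0,0],-0.14,50],
    [[0,0,0],-0.14,50],
    [[0,0,0],-0.14,50],
    [[0,0,0],-0.14,50],
    [[0,0,0],-0.14,50],
    [[0,0,0],-0.14,50],
    [[0,0,0],-0.14,50],
    [[0,0,0],0,50],
    [[0,0,0],0,50]
  ]
}}

```text
t: 15.0
position: [0.6454, -0.1736, 0.1281]
eef_rot: [-0.158, 0.158, 0.689, -0.689]
ft_force: [0.6, 0.8, -1.9]
finger_gap: 0.0502
```

Emit:
{"name": "step_arm", "arguments": {
  "steps": [
    [[0,35,0],0,50],
    [[0,35,0],0,50],
    [[0,15,0],0,50],
    [[0,9,0],0,50],
    [[0,0,0],0,50],
    [[0,0,0],0,15],
    [[0,0,0],0,15],
    [[0,0,0],0,15],
    [[0,0,0],0,15],
    [[0,0,0],0,15]
  ]
}}

```text
t: 16.0
position: [0.6468, -0.1747, 0.036]
eef_rot: [-0.156, 0.159, 0.689, -0.689]
ft_force: [0.1, 0.9, 6.3]
finger_gap: 0.0218
```

```bash
python3 - <<'E'
from h import *
s=st();print(rot(s['eef_rot']).round(2))
f=grab_frame('scene')
cv2.imwrite('pics/s9.png',cv2.resize(f['image'][180:280,220:340],None,fx=6,fy=6,interpolation=cv2.INTER_CUBIC))
E
```

```text
16.0 [ 0.6468 -0.1747  0.036 ] [-0.1561  0.1588  0.6894 -0.6893] [0.1 0.9 6.3] 0.0218
[[-0.9   0.   -0.43]
 [ 0.43 -0.   -0.9 ]
 [-0.   -1.   -0.  ]]
```

View pics/s9.png

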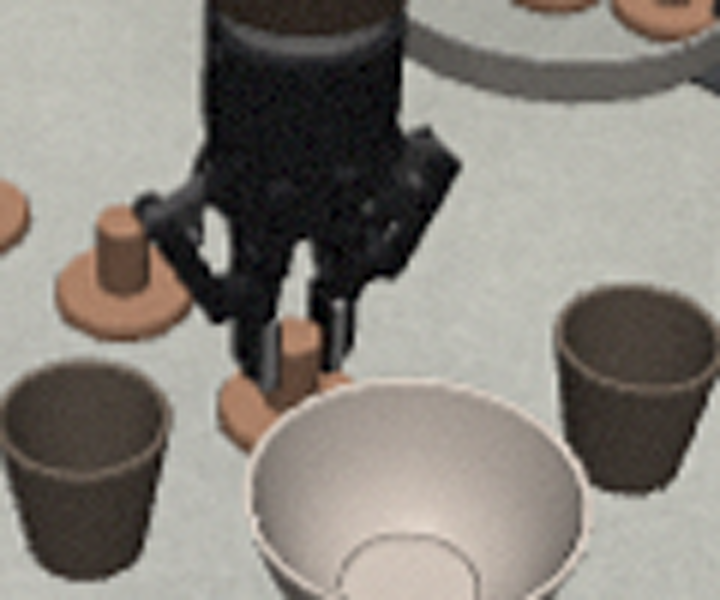

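Emit:
{"name": "step_arm", "arguments": {
  "steps": [
    [[0,-20,0],0,15],
    [[0,-35,0],0,15],
    [[0,-35,0],0.14,15],
    [[0,0,0],0.14,15],
    [[0,0,0],0.14,15],
    [[0,0,0],0.14,15],
    [[0,0,0],0.14,15],
    [[0,0,0],0.14,15],
    [[0,0,0],0.14,15],
    [[0,0,0],0.14,15]
  ]
}}

```text
t: 17.05
position: [0.6448, -0.1745, 0.1233]
eef_rot: [0.502, -0.501, -0.499, 0.499]
ft_force: [0.5, -0.4, -1.3]
finger_gap: 0.022
```

Emit:
{"name": "step_arm", "arguments": {
  "steps": [
    [[20,0,0],0,15],
    [[43,0,10],0,15],
    [[43,0,20],0,15],
    [[43,0,20],0,15],
    [[43,0,20],0,15],
    [[43,0,20],0,15],
    [[43,0,10],0,15],
    [[43,0,10],0,15],
    [[43,0,0],0,15],
    [[40,0,0],0,15]
  ]
}}

```text
t: 18.05
position: [0.534, 0.231, 0.1239]
eef_rot: [0.5, -0.499, -0.5, 0.5]
ft_force: [1.2, 0.6, -1.6]
finger_gap: 0.0217
```

Emit:
{"name": "step_arm", "arguments": {
  "steps": [
    [[12,0,3],0,15],
    [[0,0,0],0,15],
    [[0,0,0],0,15]
  ]
}}

```text
t: 18.35
position: [0.5313, 0.2405, 0.1234]
eef_rot: [0.5, -0.5, -0.5, 0.501]
ft_force: [0.6, 0.4, -1.9]
finger_gap: 0.0221
```

```bash
cat > held.py <<'E'
from h import *
# held lid: disc points relative to TCP; centred reference (first lid): near edge TCP_y-ymin=.0336, x mid +.0016
import sys
def held(tcp_above):
    s=st();f=grab_frame('scene');P=cloud(f); t=s['position']; zb=t[2]-tcp_above
    m=(P[...,2]>zb+.007)&(P[...,2]<zb+.017)&(np.hypot(P[...,0]-t[0],P[...,1]-t[1])<.05); q=P[m]
    if len(q): print(len(q),'mid-tcp',((q.max(0)+q.min(0))/2-t).round(4)[:2],'ext',(q.max(0)-q.min(0)).round(4)[:2],'tcp-ymin',round(t[1]-q[:,1].min(),4))
    cv2.imwrite('pics/%s.png'%sys.argv[2],cv2.resize(f['image'][100:210,250:380],None,fx=5.5,fy=5.5,interpolation=cv2.INTER_CUBIC))
held(float(sys.argv[1]))
E
python3 held.py .036 s10; python3 - <<'E'
from h import *
s=dict(position=np.array([.5331,.1821,.12])); f=pickle.load(open('scene2.pkl','rb'));P=cloud(f);t=s['position'];zb=.0885
m=(P[...,2]>zb+.007)&(P[...,2]<zb+.017)&(np.hypot(P[...,0]-t[0],P[...,1]-t[1])<.05); q=P[m]
print('ref',len(q),'mid-tcp',((q.max(0)+q.min(0))/2-t).round(4)[:2],'ext',(q.max(0)-q.min(0)).round(4)[:2],'tcp-ymin',round(t[1]-q[:,1].min(),4))
E
```

```text
18.35 [0.5313 0.2405 0.1234] [ 0.4999 -0.4996 -0.4997  0.5008] [ 0.6  0.4 -1.9] 0.0221
126 mid-tcp [ 0.0021 -0.0036] ext [0.0608 0.0577] tcp-ymin 0.0325
ref 131 mid-tcp [ 0.0016 -0.0016] ext [0.061  0.0639] tcp-ymin 0.0336
```

View pics/s10.png

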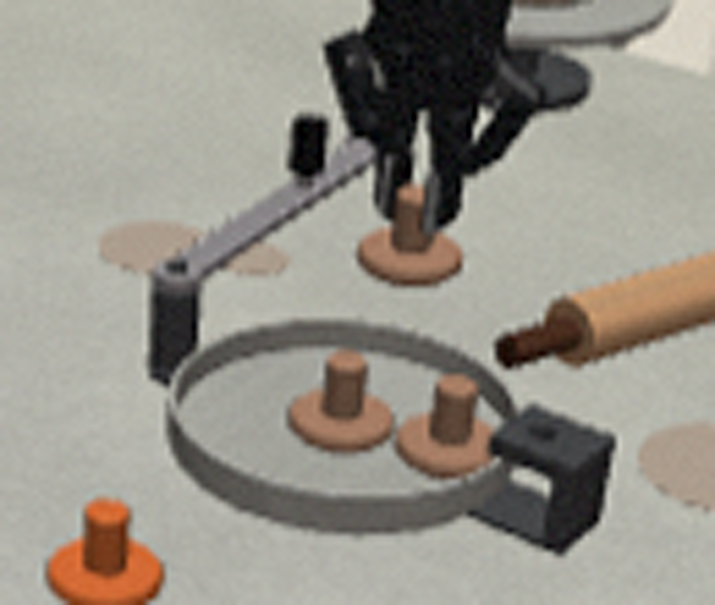

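Emit:
{"name": "step_arm", "arguments": {
  "steps": [
    [[1.5,30,-3],0,15],
    [[0,30,0],0,15],
    [[0,14,0],0,15],
    [[0,6,0],0,15],
    [[0,2,0],0,15],
    [[0,0,0],0,15],
    [[0,0,0],0,15]
  ]
}}

```text
t: 19.1
position: [0.5355, 0.2428, 0.0429]
eef_rot: [-0.5, 0.5, 0.501, -0.5]
ft_force: [0.8, -1.1, -0.9]
finger_gap: 0.0219
```

```bash
python3 held.py .036 s11
```

```text
19.1 [0.5355 0.2428 0.0429] [-0.4996  0.4999  0.5009 -0.4996] [ 0.8 -1.1 -0.9] 0.0219
136 mid-tcp [-0.0009 -0.0064] ext [0.0899 0.0823] tcp-ymin 0.0475
```

View pics/s11.png

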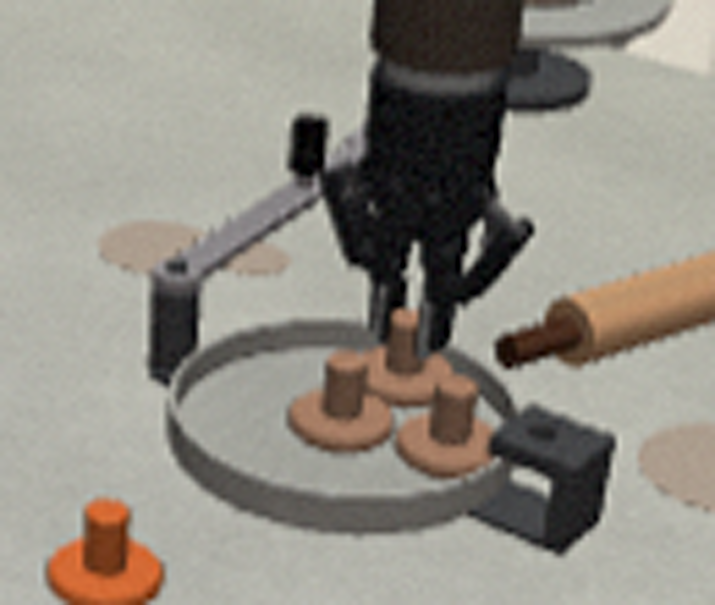

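Emit:
{"name": "step_arm", "arguments": {
  "steps": [
    [[0,2,0],0,15],
    [[0,0,0],0,15],
    [[0,0,0],0,38],
    [[0,0,0],0,38],
    [[0,-20,0],0,38],
    [[0,-40,0],0,50],
    [[-20,-30,0],0,60],
    [[-45,0,0],0,60],
    [[-45,0,0],0,60],
    [[-45,0,0],0,60]
  ]
}}

```text
t: 20.15
position: [0.535, 0.0868, 0.1302]
eef_rot: [-0.499, 0.499, 0.501, -0.5]
ft_force: [0.2, -1.3, -0.3]
finger_gap: 0.0597
```

Emit:
{"name": "step_arm", "arguments": {
  "steps": [
    [[-45,0,0],0,60],
    [[-45,0,0],0,60],
    [[-45,0,0],0,60],
    [[-45,0,0],0,60],
    [[-45,0,-2],0,60],
    [[-28,0,-2],0,60],
    [[0,0,0],0,60],
    [[0,0,0],0,60]
  ]
}}

```text
t: 20.95
position: [0.5392, -0.1655, 0.1295]
eef_rot: [0.5, -0.5, -0.5, 0.5]
ft_force: [0.1, 0.5, -0.9]
finger_gap: 0.06
```

```bash
python3 - <<'E'
from h import *
s=st();o=snap('12')
for n in o:print(n);knobs(o[n])
E
```

```text
20.95 [ 0.5392 -0.1655  0.1295] [ 0.5002 -0.5    -0.4999  0.4999] [ 0.1  0.5 -0.9] 0.06
scene
knob [324.  160.1] 41 [0.5397 0.2378 0.046 ] ext [0.018 0.021 0.019] top z 0.0536
knob [312.9 167.3] 47 [0.5387 0.1753 0.0459] ext [0.02  0.022 0.02 ] top z 0.0529
knob [332.2 171.5] 55 [0.599  0.1952 0.0455] ext [0.022 0.024 0.019] top z 0.0534
knob [212.9 206.1] 50 [ 0.4554 -0.1776  0.0437] ext [0.017 0.021 0.015] top z 0.048
knob [240.3 218.3] 56 [ 0.5465 -0.1684  0.0435] ext [0.018 0.021 0.014] top z 0.0481
knob [204.1 227.3] 57 [ 0.5066 -0.2557  0.0432] ext [0.019 0.021 0.014] top z 0.0484
knob [289.9 332.7] 20 [ 0.858  -0.37    0.0586] ext [0.013 0.014 0.002] top z 0.0589
top
knob [142.9 175.2] 59 [0.5934 0.1959 0.0479] ext [0.023 0.023 0.022] top z 0.054
knob [149.2 197.3] 59 [0.5319 0.1784 0.0474] ext [0.023 0.022 0.021] top z 0.0546
knob [125.8 197.5] 57 [0.5315 0.2423 0.0469] ext [0.021 0.022 0.021] top z 0.0545
knob [307.6 207. ] 61 [ 0.4991 -0.2566  0.0471] ext [0.022 0.022 0.014] top z 0.0504
knob [279.2 226.2] 60 [ 0.4483 -0.1762  0.0465] ext [0.022 0.021 0.011] top z 0.0496
```

Emit:
{"name": "step_arm", "arguments": {
  "steps": [
    [[0,40,-2],0,60],
    [[0,35,0],0,60],
    [[0,15,0],0,60],
    [[0,6,0],0,60],
    [[0,1,0],0,60],
    [[0,0,0],0,15],
    [[0,0,0],0,15],
    [[0,0,0],0,15],
    [[0,0,0],0,15],
    [[0,0,0],0,15]
  ]
}}

```text
t: 22.05
position: [0.5424, -0.1652, 0.0342]
eef_rot: [-0.499, 0.5, 0.501, -0.5]
ft_force: [-0.4, 1.9, 6.6]
finger_gap: 0.0216
```

Emit:
{"name": "step_arm", "arguments": {
  "steps": [
    [[0,-20,0],0,15],
    [[0,-35,0],0,15],
    [[15,-35,0],0,15],
    [[43,0,5],0,15],
    [[43,0,10],0,15],
    [[43,0,10],0,15],
    [[43,0,10],0,15],
    [[43,0,10],0,15],
    [[43,0,10],0,15],
    [[43,0,10],0,15]
  ]
}}

```text
t: 23.05
position: [0.475, 0.1521, 0.1228]
eef_rot: [0.5, -0.5, -0.5, 0.5]
ft_force: [2.0, -0.1, -0.5]
finger_gap: 0.0221
```

Emit:
{"name": "step_arm", "arguments": {
  "steps": [
    [[44,0,3],0,15],
    [[0,0,0],0,15],
    [[0,0,0],0,15]
  ]
}}

```text
t: 23.35
position: [0.4723, 0.1954, 0.1225]
eef_rot: [0.499, -0.499, -0.5, 0.501]
ft_force: [0.0, -0.3, -0.8]
finger_gap: 0.0219
```

```bash
python3 held.py .033 s13
```

```text
23.35 [0.4723 0.1954 0.1225] [ 0.4994 -0.4991 -0.5004  0.501 ] [ 0.  -0.3 -0.8] 0.0219
122 mid-tcp [ 0.0018 -0.003 ] ext [0.0592 0.0584] tcp-ymin 0.0322
```

View pics/s13.png

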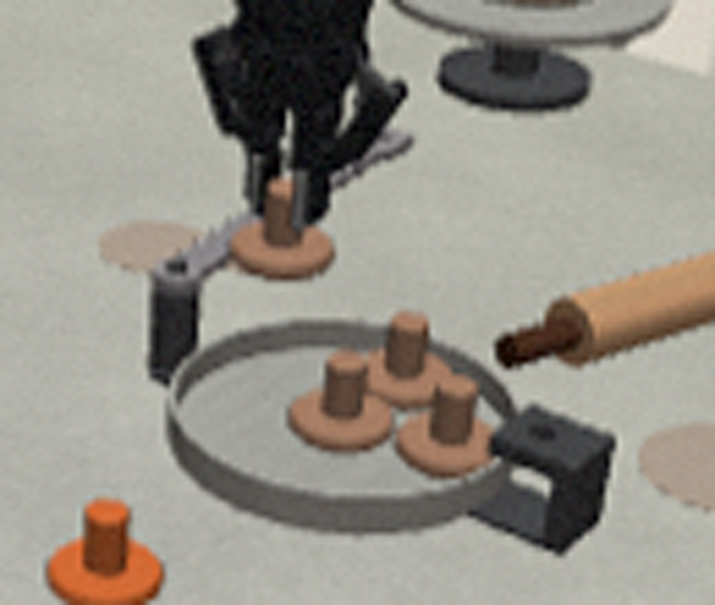

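Emit:
{"name": "step_arm", "arguments": {
  "steps": [
    [[2,30,-1],0,15],
    [[0,30,0],0,15],
    [[0,14,0],0,15],
    [[0,7,0],0,15],
    [[0,0,0],0,15],
    [[0,0,0],0,15]
  ]
}}

```text
t: 24.0
position: [0.4746, 0.1964, 0.0425]
eef_rot: [-0.5, 0.5, 0.501, -0.5]
ft_force: [0.6, 0.1, -1.0]
finger_gap: 0.0219
```

```bash
python3 held.py .034 s14
```

```text
24.0 [0.4746 0.1964 0.0425] [-0.4998  0.5     0.5005 -0.4997] [ 0.6  0.1 -1. ] 0.0219
157 mid-tcp [0.0035 0.0065] ext [0.0827 0.0856] tcp-ymin 0.0363
```

View pics/s14.png

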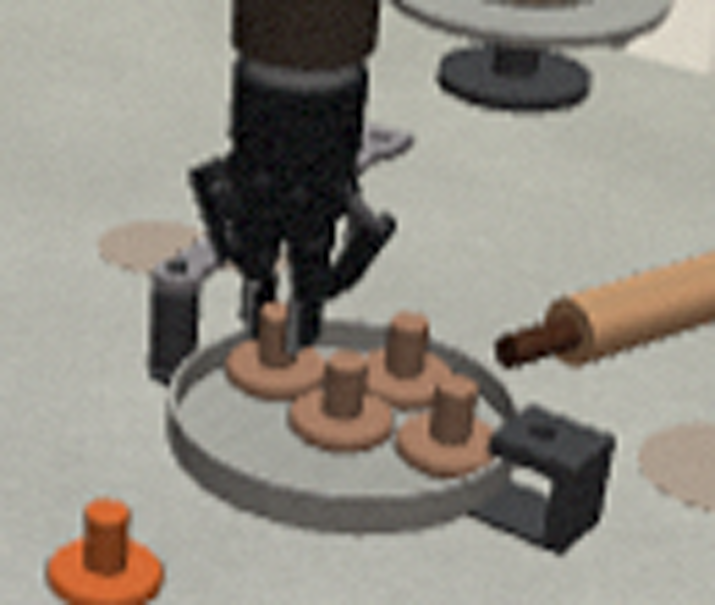

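Emit:
{"name": "step_arm", "arguments": {
  "steps": [
    [[0,3,0],0,15],
    [[0,0,0],0,15],
    [[0,0,0],0,38],
    [[0,0,0],0,38],
    [[0,-20,0],0,38],
    [[0,-40,0],0,50],
    [[-20,-30,0],0,60],
    [[-45,0,4],0,60],
    [[-45,0,4],0,60],
    [[-45,0,4],0,60]
  ]
}}

```text
t: 25.05
position: [0.4619, 0.0405, 0.1295]
eef_rot: [-0.499, 0.5, 0.501, -0.5]
ft_force: [0.5, -0.0, 0.3]
finger_gap: 0.0601
```

Emit:
{"name": "step_arm", "arguments": {
  "steps": [
    [[-45,0,4],0,60],
    [[-45,0,4],0,60],
    [[-45,0,4],0,60],
    [[-45,0,0],0,60],
    [[-36,0,0],0,60],
    [[0,0,0],0,60],
    [[0,0,0],0,60]
  ]
}}

```text
t: 25.75
position: [0.4501, -0.175, 0.1288]
eef_rot: [0.5, -0.5, -0.5, 0.5]
ft_force: [0.8, 1.1, 0.1]
finger_gap: 0.06
```

```bash
python3 - <<'E'
from h import *
s=st();o=snap('15')
for n in o:print(n);knobs(o[n])
E
```

```text
25.75 [ 0.4501 -0.175   0.1288] [ 0.5003 -0.5002 -0.4998  0.4997] [0.8 1.1 0.1] 0.06
scene
knob [300.4 159.2] 39 [0.4788 0.191  0.0467] ext [0.018 0.016 0.018] top z 0.0532
knob [323.9 160.1] 43 [0.5396 0.2383 0.046 ] ext [0.018 0.018 0.018] top z 0.0527
knob [312.5 167.4] 51 [0.5377 0.1743 0.0451] ext [0.02  0.022 0.018] top z 0.0521
knob [332.2 171.5] 54 [0.5987 0.1942 0.0457] ext [0.021 0.022 0.019] top z 0.053
knob [212.9 206. ] 50 [ 0.4539 -0.1768  0.0434] ext [0.019 0.022 0.014] top z 0.0479
knob [204.2 227.5] 61 [ 0.5061 -0.2556  0.043 ] ext [0.018 0.021 0.014] top z 0.0479
knob [243.3 327.8] 63 [ 0.7895 -0.417   0.0586] ext [0.023 0.025 0.005] top z 0.0593
top
knob [142.9 175.1] 58 [0.5941 0.1967 0.0471] ext [0.023 0.022 0.02 ] top z 0.0544
knob [149.2 197.2] 58 [0.5325 0.1786 0.0529] ext [0.022 0.023 0.011] top z 0.0547
knob [125.8 197.5] 57 [0.5314 0.2421 0.0477] ext [0.021 0.021 0.022] top z 0.0545
knob [142.2 219.4] 60 [0.4713 0.1969 0.0522] ext [0.019 0.023 0.011] top z 0.0548
```

Emit:
{"name": "step_arm", "arguments": {
  "steps": [
    [[1,40,0],0,60],
    [[0,35,0],0,60],
    [[0,15,0],0,60],
    [[0,6,0],0,60],
    [[0,0,0],0,60],
    [[0,0,0],0,15],
    [[0,0,0],0,15],
    [[0,0,0],0,15],
    [[0,0,0],0,15],
    [[0,0,0],0,15]
  ]
}}

```text
t: 26.85
position: [0.4513, -0.1733, 0.0341]
eef_rot: [-0.499, 0.5, 0.501, -0.5]
ft_force: [-0.2, 2.3, 6.7]
finger_gap: 0.0221
```

Emit:
{"name": "step_arm", "arguments": {
  "steps": [
    [[0,-20,0],0,15],
    [[0,-35,0],0,15],
    [[15,-35,0],0,15],
    [[43,0,-6],0,15],
    [[43,0,-8],0,15],
    [[43,0,-8],0,15],
    [[43,0,-8],0,15],
    [[43,0,-8],0,15],
    [[43,0,-8],0,15],
    [[27,0,0],0,15]
  ]
}}

```text
t: 27.85
position: [0.4969, 0.1296, 0.1232]
eef_rot: [-0.499, 0.499, 0.501, -0.5]
ft_force: [0.2, -0.8, -0.9]
finger_gap: 0.0219
```

Emit:
{"name": "step_arm", "arguments": {
  "steps": [
    [[0,0,0],0,15],
    [[0,0,0],0,15]
  ]
}}

```text
t: 28.05
position: [0.4955, 0.1269, 0.1227]
eef_rot: [0.5, -0.499, -0.5, 0.501]
ft_force: [-0.6, 1.2, -1.4]
finger_gap: 0.022
```

```bash
python3 held.py .034 s16
```

```text
28.05 [0.4955 0.1269 0.1227] [ 0.4996 -0.4993 -0.5003  0.5008] [-0.6  1.2 -1.4] 0.022
135 mid-tcp [ 0.0024 -0.0046] ext [0.0594 0.0571] tcp-ymin 0.0331
```

View pics/s16.png

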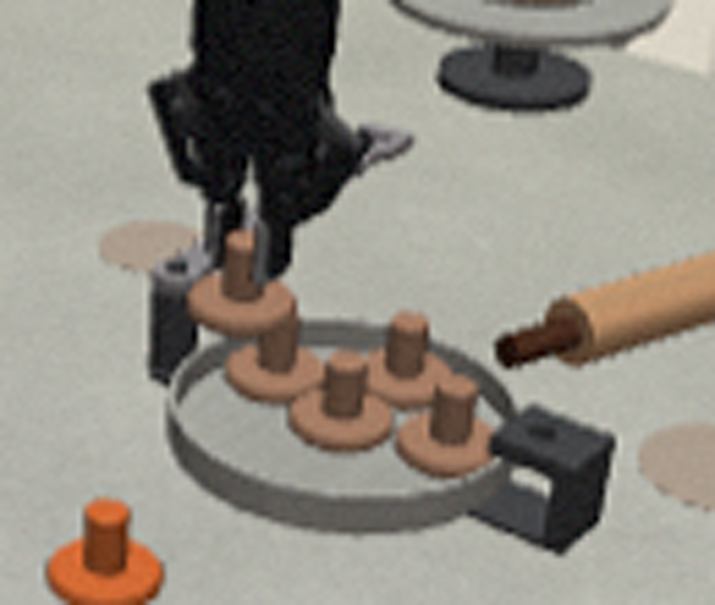

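Emit:
{"name": "step_arm", "arguments": {
  "steps": [
    [[0,30,0],0,15],
    [[0,30,0],0,15],
    [[0,14,0],0,15],
    [[0,7,0],0,15],
    [[0,0,0],0,15],
    [[0,0,0],0,15]
  ]
}}

```text
t: 28.7
position: [0.4966, 0.1266, 0.0422]
eef_rot: [-0.5, 0.5, 0.501, -0.5]
ft_force: [1.8, 1.4, -2.4]
finger_gap: 0.0217
```

```bash
python3 held.py .034 s17
```

```text
28.7 [0.4966 0.1266 0.0422] [-0.4998  0.5     0.5006 -0.4996] [ 1.8  1.4 -2.4] 0.0217
174 mid-tcp [-0.0029  0.0009] ext [0.092  0.0975] tcp-ymin 0.0479
```

View pics/s17.png

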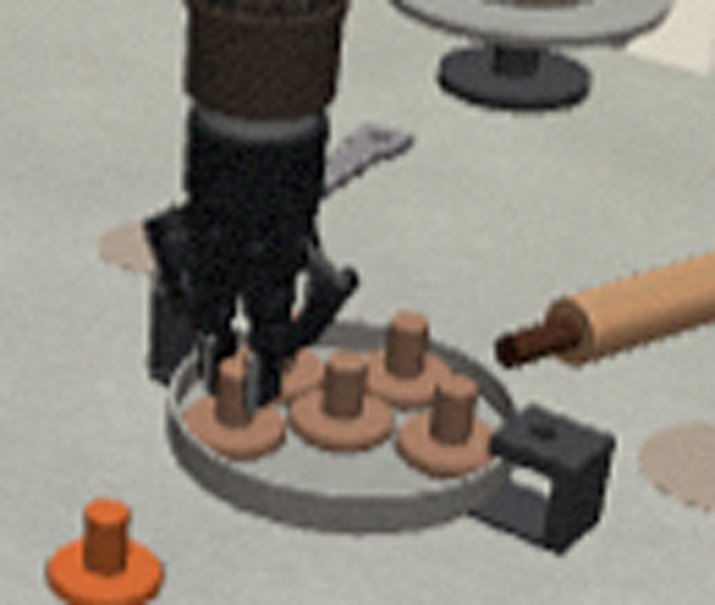

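Emit:
{"name": "step_arm", "arguments": {
  "steps": [
    [[0,3,0],0,15],
    [[0,0,0],0,15],
    [[0,0,0],0,38],
    [[0,0,0],0,38],
    [[0,-20,0],0,38],
    [[0,-40,0],0,50],
    [[-20,-30,0],0,60],
    [[-45,0,0],0,60],
    [[-45,0,0],0,60],
    [[-45,0,0],0,60]
  ]
}}

```text
t: 29.75
position: [0.495, -0.0299, 0.129]
eef_rot: [0.5, -0.499, -0.5, 0.501]
ft_force: [1.2, 0.2, 0.2]
finger_gap: 0.0598
```

Emit:
{"name": "step_arm", "arguments": {
  "steps": [
    [[-45,0,0],0,60],
    [[-45,0,0],0,60],
    [[-45,0,-2],0,60],
    [[-45,0,-2],0,60],
    [[-45,0,0],0,60],
    [[0,0,0],0,60],
    [[0,0,0],0,60]
  ]
}}

```text
t: 30.45
position: [0.499, -0.2541, 0.128]
eef_rot: [0.501, -0.5, -0.499, 0.5]
ft_force: [-0.8, -0.3, 0.1]
finger_gap: 0.0599
```

```bash
python3 - <<'E'
from h import *
s=st();o=snap('18')
for n in o:print(n);knobs(o[n])
E
```

```text
30.45 [ 0.499  -0.2541  0.128 ] [ 0.5013 -0.4996 -0.4991  0.5   ] [-0.8 -0.3  0.1] 0.0599
scene
knob [300.3 159.3] 40 [0.4798 0.1918 0.0458] ext [0.018 0.022 0.019] top z 0.0531
knob [323.9 160.2] 44 [0.5399 0.2388 0.0457] ext [0.02  0.02  0.018] top z 0.0528
knob [292.8 169.2] 51 [0.4978 0.1226 0.046 ] ext [0.022 0.025 0.018] top z 0.0533
knob [312.6 167.1] 47 [0.5387 0.1752 0.0463] ext [0.02  0.021 0.018] top z 0.0531
knob [332.2 171.6] 54 [0.5993 0.1925 0.0457] ext [0.021 0.019 0.018] top z 0.0533
knob [204.3 227.5] 60 [ 0.5065 -0.2566  0.0436] ext [0.018 0.021 0.015] top z 0.0482
top
knob [142.9 175.3] 60 [0.5935 0.1965 0.0481] ext [0.024 0.022 0.019] top z 0.0539
knob [149.2 197.2] 58 [0.5325 0.1783 0.0533] ext [0.022 0.022 0.011] top z 0.0547
knob [125.7 197.5] 56 [0.5316 0.242  0.0467] ext [0.021 0.023 0.02 ] top z 0.0543
knob [168.5 211. ] 60 [0.4936 0.1245 0.052 ] ext [0.022 0.02  0.013] top z 0.0547
knob [142.2 219.4] 60 [0.4713 0.1967 0.051 ] ext [0.019 0.023 0.012] top z 0.0547
```

Emit:
{"name": "step_arm", "arguments": {
  "steps": [
    [[0,40,-2],0,60],
    [[0,35,0],0,60],
    [[0,15,0],0,60],
    [[0,5,0],0,60],
    [[0,0,0],0,60],
    [[0,0,0],0,15],
    [[0,0,0],0,15],
    [[0,0,0],0,15],
    [[0,0,0],0,15],
    [[0,0,0],0,15]
  ]
}}

```text
t: 31.55
position: [0.5033, -0.2533, 0.0354]
eef_rot: [-0.499, 0.5, 0.501, -0.5]
ft_force: [0.4, 1.4, 5.8]
finger_gap: 0.0215
```

Emit:
{"name": "step_arm", "arguments": {
  "steps": [
    [[0,-20,0],0,15],
    [[0,-35,0],0,15],
    [[15,-35,0],0,15],
    [[45,0,-8],0,15],
    [[45,0,-8],0,15],
    [[45,0,-8],0,15],
    [[45,0,-8],0,15],
    [[45,0,-8],0,15],
    [[45,0,-8],0,15],
    [[45,0,-11],0,15]
  ]
}}

```text
t: 32.55
position: [0.5606, 0.0785, 0.1239]
eef_rot: [0.5, -0.5, -0.5, 0.5]
ft_force: [0.4, -0.0, -1.3]
finger_gap: 0.022
```

Emit:
{"name": "step_arm", "arguments": {
  "steps": [
    [[48,0,-12],0,15],
    [[0,0,0],0,15],
    [[0,0,0],0,15]
  ]
}}

```text
t: 32.85
position: [0.5726, 0.1258, 0.1233]
eef_rot: [0.5, -0.499, -0.5, 0.501]
ft_force: [-0.6, -0.7, -1.4]
finger_gap: 0.0219
```

```bash
python3 held.py .034 s19
```

```text
32.85 [0.5726 0.1258 0.1233] [ 0.4995 -0.499  -0.5004  0.501 ] [-0.6 -0.7 -1.4] 0.0219
141 mid-tcp [ 0.0011 -0.0038] ext [0.0621 0.0569] tcp-ymin 0.0323
```

View pics/s19.png

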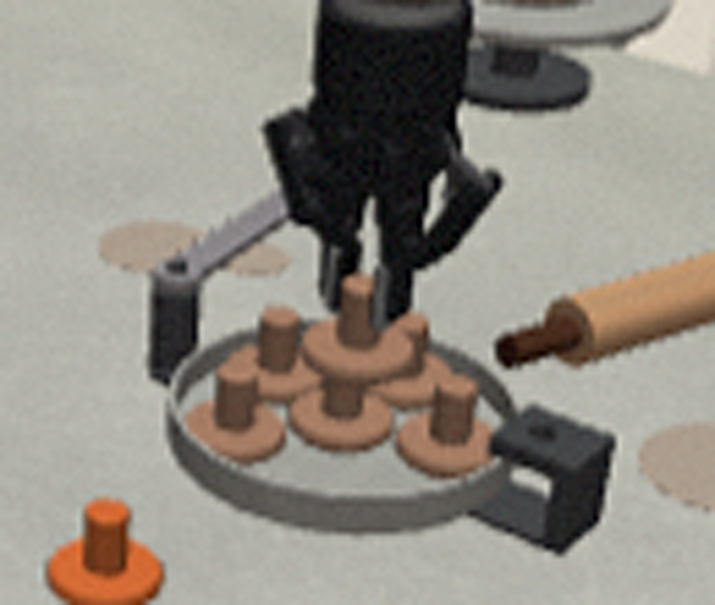

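Emit:
{"name": "step_arm", "arguments": {
  "steps": [
    [[0,30,0],0,15],
    [[0,30,0],0,15],
    [[0,14,0],0,15],
    [[0,7,0],0,15],
    [[0,2,0],0,15],
    [[0,0,0],0,15],
    [[0,0,0],0,15]
  ]
}}

```text
t: 33.6
position: [0.574, 0.1248, 0.0419]
eef_rot: [-0.499, 0.5, 0.501, -0.499]
ft_force: [0.6, 0.5, -0.8]
finger_gap: 0.0218
```

```bash
python3 held.py .034 s20
```

```text
33.6 [0.574  0.1248 0.0419] [-0.4993  0.5002  0.5012 -0.4994] [ 0.6  0.5 -0.8] 0.0218
201 mid-tcp [0.0003 0.0005] ext [0.098  0.0964] tcp-ymin 0.0477
```

View pics/s20.png

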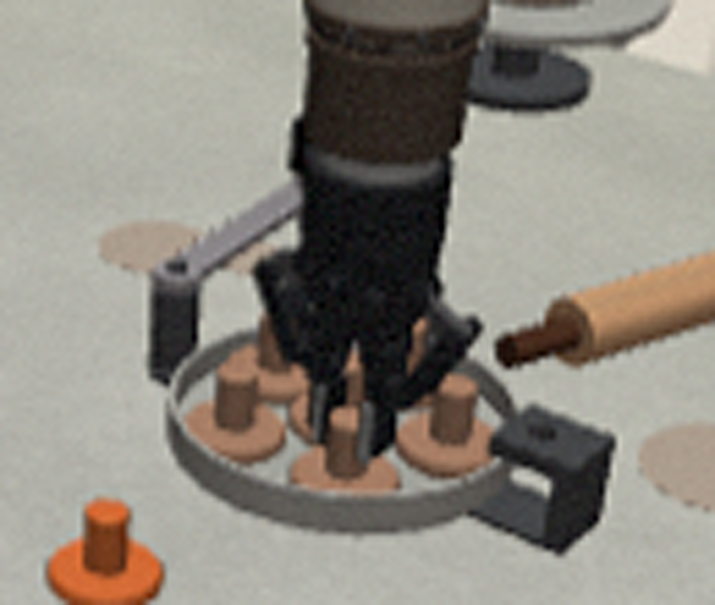

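Release and back off towards the pin side to see everything.

Emit:
{"name": "step_arm", "arguments": {
  "steps": [
    [[0,1.5,0],0,15],
    [[0,0,0],0,15],
    [[0,0,0],0,38],
    [[0,0,0],0,38],
    [[0,-20,0],0,38],
    [[0,-40,0],0,50],
    [[-20,-40,0],0,60],
    [[-45,-20,0],0,60],
    [[-45,0,0],0,60],
    [[-45,0,0],0,60]
  ]
}}

```text
t: 34.65
position: [0.5734, -0.0312, 0.1605]
eef_rot: [-0.499, 0.5, 0.501, -0.5]
ft_force: [1.9, -0.3, 0.1]
finger_gap: 0.06
```

```bash
python3 - <<'E'
from h import *
s=st();o=snap('21')
for n in o:print(n);knobs(o[n])
a=o['scene']['image'][100:260,180:380];b=cv2.convertScaleAbs(o['top']['image'][130:290,10:210],alpha=1.6)
cv2.imwrite('pics/s21.png',np.hstack([cv2.resize(i,None,fx=2,fy=3,interpolation=cv2.INTER_CUBIC) if 0 else cv2.resize(i,(400,320),interpolation=cv2.INTER_CUBIC) for i in(a,b)]))
E
```

```text
34.65 [ 0.5734 -0.0312  0.1605] [-0.499   0.4999  0.5014 -0.4998] [ 1.9 -0.3  0.1] 0.06
scene
knob [301.6 159.5] 24 [0.4837 0.1933 0.0456] ext [0.011 0.016 0.017] top z 0.052
knob [323.9 160.2] 42 [0.5396 0.2373 0.0458] ext [0.018 0.02  0.02 ] top z 0.0528
knob [312.4 167.3] 50 [0.538  0.175  0.0458] ext [0.02  0.023 0.019] top z 0.0528
knob [293.1 171. ] 27 [0.5026 0.1215 0.0436] ext [0.015 0.018 0.015] top z 0.0483
knob [332.2 171.5] 53 [0.5987 0.1926 0.0463] ext [0.022 0.022 0.018] top z 0.0526
knob [313.  177.8] 60 [0.5757 0.121  0.0464] ext [0.024 0.022 0.017] top z 0.053
top
knob [169.5 185.3] 18 [0.5635 0.1227 0.0506] ext [0.008 0.019 0.016] top z 0.055
knob [149.8 197.2] 49 [0.5325 0.176  0.0546] ext [0.022 0.018 0.012] top z 0.0552
knob [168.5 211. ] 60 [0.4936 0.1241 0.0515] ext [0.022 0.02  0.014] top z 0.0552
```

View pics/s21.png

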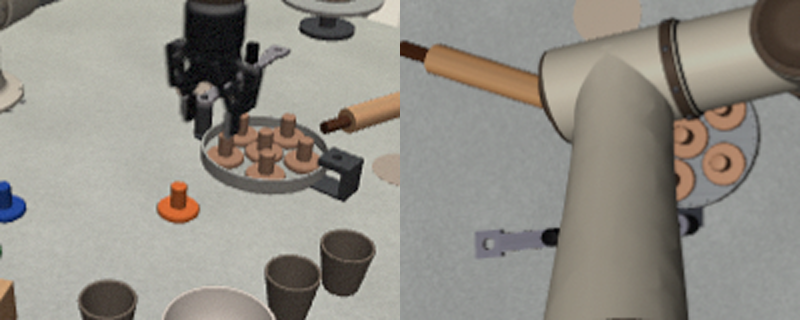

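Emit:
{"name": "step_arm", "arguments": {
  "steps": [
    [[39,0,19],0,45],
    [[39,0,19],0,45],
    [[39,0,19],0,45],
    [[39,0,19],0,45],
    [[39,0,19],0,45],
    [[39,0,19],0,45],
    [[39,0,19],0,45],
    [[39,0,19],0,45],
    [[40,0,20],0,45],
    [[0,0,0],0,45]
  ]
}}

```text
t: 35.75
position: [0.399, 0.3262, 0.1595]
eef_rot: [-0.498, 0.498, 0.503, -0.501]
ft_force: [-0.3, -0.2, 0.0]
finger_gap: 0.0448
```

```bash
python3 - <<'E'
from h import *
s=st();o=snap('22');print(np.round(s['joints'],2))
a=o['scene']['image'][70:200,230:370]
cv2.imwrite('pics/s22.png',cv2.resize(a,None,fx=4.5,fy=4.5,interpolation=cv2.INTER_CUBIC))
E
```

```text
35.75 [0.399  0.3262 0.1595] [-0.4981  0.4979  0.5026 -0.5013] [-0.3 -0.2  0. ] 0.0448
[ 1.    0.28 -0.37  0.   -0.92 -0.99]
```

View pics/s22.png

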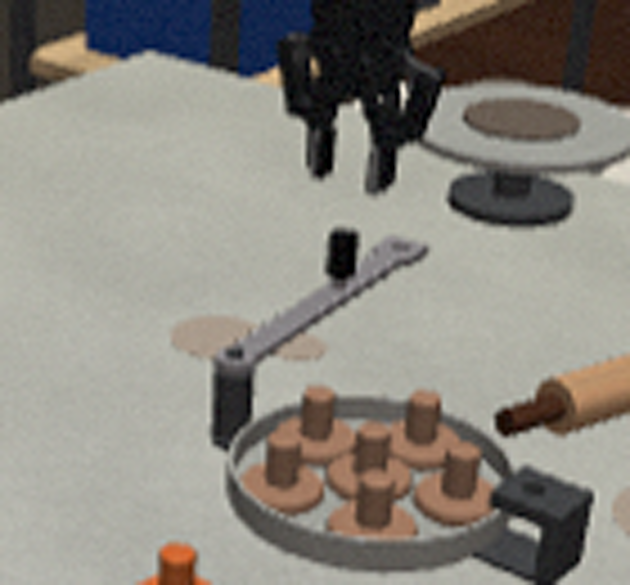

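Emit:
{"name": "step_arm", "arguments": {
  "steps": [
    [[-3,20,-1],0,45],
    [[0,25,0],0,45],
    [[0,18,0],0,45],
    [[0,6,0],0,45],
    [[0,0,0],0,36],
    [[0,0,0],0,30],
    [[0,0,0],0,28],
    [[0,0,0],0,28],
    [[0,0,0],0,28]
  ],
  "force": 25
}}

```text
t: 36.75
position: [0.402, 0.3189, 0.0909]
eef_rot: [-0.5, 0.5, 0.501, -0.5]
ft_force: [-0.8, 0.1, -0.4]
finger_gap: 0.028
```

```bash
python3 - <<'E'
from h import *
s=st();f=grab_frame('scene')
a=f['image'][70:170,250:360]
cv2.imwrite('pics/s23.png',cv2.resize(a,None,fx=5.5,fy=5.5,interpolation=cv2.INTER_CUBIC))
E
```

```text
36.75 [0.402  0.3189 0.0909] [-0.4997  0.4996  0.5008 -0.4998] [-0.8  0.1 -0.4] 0.028
```

View pics/s23.png

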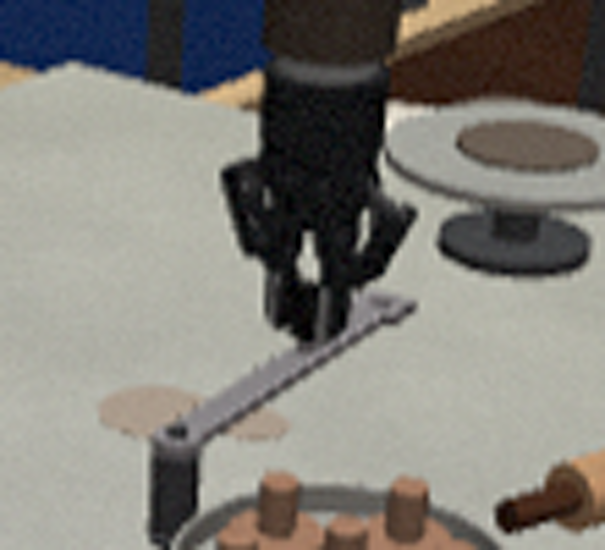

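Emit:
{"name": "step_arm", "arguments": {
  "steps": [
    [[5,0,0],0,28],
    [[-0.4,0,-10.5],0.07,28],
    [[-0.4,0,-10.5],0.07,28],
    [[-0.4,0,-10.5],0.07,28],
    [[-0.4,0,-10.5],0.07,28],
    [[0,0,0],0,28]
  ]
}}

```text
t: 37.4
position: [0.4442, 0.3181, 0.0903]
eef_rot: [-0.565, 0.565, 0.426, -0.425]
ft_force: [-0.0, -0.1, 0.2]
finger_gap: 0.0281
```

```bash
cat > hub.py <<'E'
from h import *
s=st();p=np.array(s['position'])-[.4095,.178,0];X=rot(s['eef_rot'])
print('r',np.hypot(*p[:2]).round(4),'ang',np.arctan2(p[1],p[0]).round(3),'toolx ang',np.arctan2(X[1,0],X[0,0]).round(3),s['ft_force'])
E
python3 hub.py
```

```text
37.4 [0.4442 0.3181 0.0903] [-0.5648  0.5648  0.4257 -0.4252] [-0.  -0.1  0.2] 0.0281
r 0.1444 ang 1.328 toolx ang 1.291 [-0.0136801  -0.07183308  0.15186847]
```

Emit:
{"name": "step_arm", "arguments": {
  "steps": [
    [[3,0,-10.5],0.07,28],
    [[-0.4,0,-10.5],0.07,28],
    [[-0.4,0,-10.5],0.07,28],
    [[-0.4,0,-10.5],0.07,28],
    [[-0.4,0,-10.5],0.07,28],
    [[-0.4,0,-10.5],0.07,28],
    [[-0.4,0,-10.5],0.07,28],
    [[-0.4,0,-10.5],0.07,28],
    [[-0.4,0,-10.5],0.07,28],
    [[0,0,0],0,28]
  ]
}}

```text
t: 38.4
position: [0.5213, 0.2683, 0.0903]
eef_rot: [-0.669, 0.669, 0.23, -0.23]
ft_force: [0.2, -0.0, -0.3]
finger_gap: 0.0285
```

```bash
python3 hub.py; python3 - <<'E'
from h import *
f=grab_frame('scene')
a=f['image'][70:210,250:380]
cv2.imwrite('pics/s24.png',cv2.resize(a,None,fx=4.2,fy=4.2,interpolation=cv2.INTER_CUBIC))
E
```

```text
38.4 [0.5213 0.2683 0.0903] [-0.6686  0.6687  0.2299 -0.23  ] [ 0.2 -0.  -0.3] 0.0285
r 0.1437 ang 0.68 toolx ang 0.662 [ 0.2406208  -0.04394534 -0.29823163]
```

View pics/s24.png

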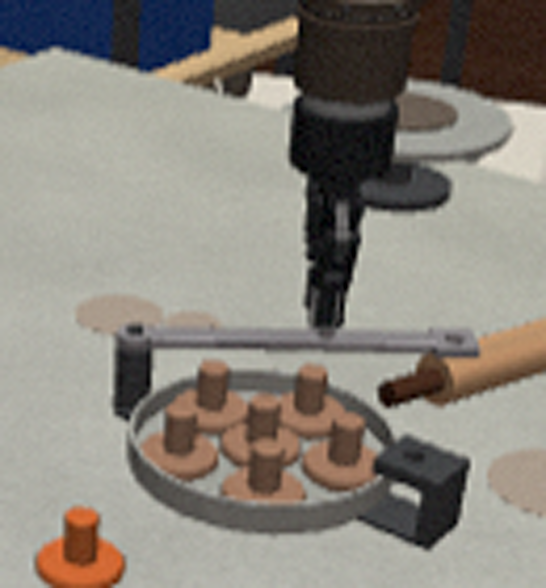

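Emit:
{"name": "step_arm", "arguments": {
  "steps": [
    [[3,0,-10.5],0.07,28],
    [[0,0,-10.5],0.07,28],
    [[0,0,-10.5],0.07,28],
    [[0,0,-10.5],0.07,28],
    [[0,0,-10.5],0.07,28],
    [[0,0,-10.5],0.07,28],
    [[0,0,-10.5],0.07,28],
    [[0,0,-10.5],0.07,28],
    [[0,0,-8],0.05,28],
    [[0,0,0],0,28]
  ]
}}

```text
t: 39.45
position: [0.5573, 0.1865, 0.0902]
eef_rot: [-0.707, 0.707, 0.019, -0.019]
ft_force: [-0.7, -0.0, -0.5]
finger_gap: 0.0279
```

```bash
python3 hub.py
```

```text
39.45 [0.5573 0.1865 0.0902] [-0.7067  0.707   0.0186 -0.0192] [-0.7 -0.  -0.5] 0.0279
r 0.1481 ang 0.057 toolx ang 0.053 [-0.67718873 -0.03650504 -0.54798315]
```

Emit:
{"name": "step_arm", "arguments": {
  "steps": [
    [[0,0,-4],0.05,28],
    [[0,0,-3],0,28],
    [[0,0,-3],0,28],
    [[0,0,0],0,28],
    [[0,0,0],0,28]
  ]
}}

```text
t: 39.95
position: [0.5581, 0.1768, 0.0904]
eef_rot: [-0.707, 0.707, 0.001, -0.001]
ft_force: [0.5, 0.6, -0.4]
finger_gap: 0.0278
```

Emit:
{"name": "step_arm", "arguments": {
  "steps": [
    [[0,0,-2],0,28],
    [[0,0,-1],0,28],
    [[0,0,0],0,28]
  ]
}}

```text
t: 40.25
position: [0.5583, 0.175, 0.0904]
eef_rot: [0.708, -0.706, -0.001, 0.001]
ft_force: [-1.8, 5.0, -0.0]
finger_gap: 0.028
```

```bash
python3 hub.py
```

```text
40.25 [0.5583 0.175  0.0904] [ 7.078e-01 -7.064e-01 -1.200e-03  5.000e-04] [-1.8  5.  -0. ] 0.028
r 0.1488 ang -0.02 toolx ang 0.002 [-1.75695872e+00  5.02564199e+00 -1.81779222e-03]
```

Emit:
{"name": "step_arm", "arguments": {
  "steps": [
    [[0,0,-2],0,28],
    [[0,0,0],0,28],
    [[0,0,0],0,28]
  ]
}}

```text
t: 40.55
position: [0.5583, 0.1749, 0.0904]
eef_rot: [0.709, -0.706, -0.002, 0.0]
ft_force: [-2.9, 11.0, -0.1]
finger_gap: 0.0281
```

```bash
python3 hub.py;python3 - <<'E'
from h import *
f=grab_frame('scene')
a=f['image'][100:220,250:380]
cv2.imwrite('pics/s25.png',cv2.resize(a,None,fx=5,fy=5,interpolation=cv2.INTER_CUBIC))
E
```

```text
40.55 [0.5583 0.1749 0.0904] [ 7.087e-01 -7.055e-01 -1.800e-03  4.000e-04] [-2.9 11.  -0.1] 0.0281
r 0.1489 ang -0.021 toolx ang 0.003 [-2.85161098 11.01135245 -0.06463384]
```

View pics/s25.png

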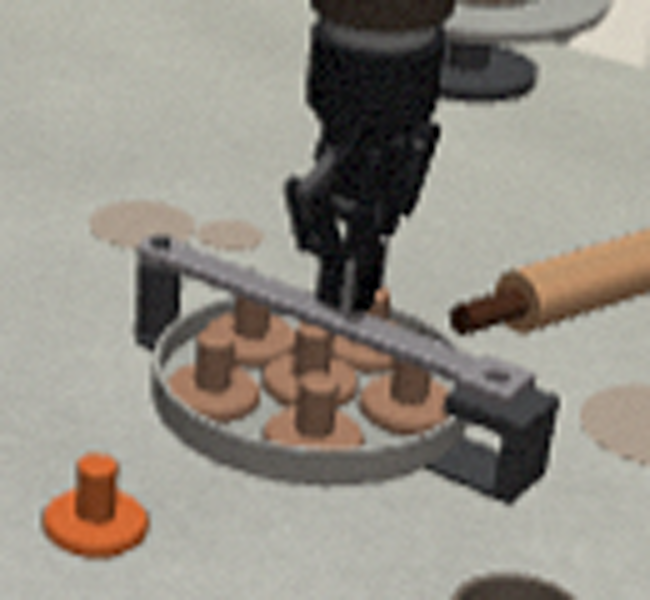

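Emit:
{"name": "step_arm", "arguments": {
  "steps": [
    [[0,0,4],0,34],
    [[0,0,0],0,38],
    [[0,-20,0],0,42],
    [[0,-40,0],0,50],
    [[0,-40,0],0,50],
    [[0,0,-30],0,50],
    [[0,0,-40],0,50],
    [[0,0,-45],0,50],
    [[0,0,-45],0,50],
    [[0,0,-45],0,50]
  ]
}}

```text
t: 41.6
position: [0.5579, -0.0315, 0.1904]
eef_rot: [-0.707, 0.707, 0.001, -0.001]
ft_force: [0.6, -0.2, -0.5]
finger_gap: 0.0499
```

Emit:
{"name": "step_arm", "arguments": {
  "steps": [
    [[0,0,-45],0,50],
    [[0,0,-45],0,50],
    [[0,0,-45],0,50],
    [[-10,0,-45],0,50],
    [[-10,0,-45],0,50],
    [[-10,0,-30],0,50],
    [[0,0,0],0,50],
    [[0,0,0],0,50]
  ]
}}

```text
t: 42.4
position: [0.5281, -0.2853, 0.19]
eef_rot: [0.707, -0.707, 0.001, 0.0]
ft_force: [-0.0, -0.9, -0.8]
finger_gap: 0.0497
```

```bash
cat > look.py <<'E'
from h import *
s=st();print(np.round(s['joints'],2)); o=snap('26')
for n,c0 in (('top',(.66,.178)),('scene',(.664,.176))):
    f=o[n];P=cloud(f)
    for nm,lo,hi,c,rad in (('eye',.062,.075,c0,.03),('knob',.1,.12,(.56,.177),.03),('lugpl',.05,.061,c0,.045)):
        m=(P[...,2]>lo)&(P[...,2]<hi)&(np.hypot(P[...,0]-c[0],P[...,1]-c[1])<rad);q=P[m]
        if len(q): print(n,nm,len(q),((q.max(0)+q.min(0))/2).round(4),(q.max(0)-q.min(0)).round(4), np.median(q,0).round(4))
    print(n); knobs(f)
b=cv2.convertScaleAbs(o['top']['image'][135:255,110:210],alpha=2)
cv2.imwrite('pics/t26.png',cv2.resize(b,None,fx=5,fy=5,interpolation=cv2.INTER_CUBIC))
a=o['scene']['image'][130:290,120:380]
cv2.imwrite('pics/s26.png',cv2.resize(a,None,fx=3,fy=3,interpolation=cv2.INTER_CUBIC))
E
python3 look.py
```

```text
42.4 [ 0.5281 -0.2853  0.19  ] [ 7.072e-01 -7.070e-01  5.000e-04  3.000e-04] [-0.  -0.9 -0.8] 0.0497
[-0.23  0.38 -0.13  0.   -1.06 -1.35]
top eye 196 [0.655  0.1778 0.0684] [0.0457 0.0361 0.0125] [0.6546 0.1783 0.0683]
top knob 69 [0.5577 0.1762 0.1093] [0.0204 0.0212 0.0184] [0.5576 0.175  0.1138]
top lugpl 115 [0.6566 0.1779 0.0562] [0.0721 0.0442 0.0095] [0.6821 0.1706 0.057 ]
top
knob [141.3 175.4] 35 [0.5938 0.2013 0.0518] ext [0.023 0.012 0.011] top z 0.0543
knob [169.1 182.8] 58 [0.5707 0.1244 0.0505] ext [0.023 0.022 0.01 ] top z 0.0541
knob [125.8 197.5] 57 [0.5315 0.2418 0.047 ] ext [0.021 0.021 0.021] top z 0.0552
knob [168.6 211. ] 61 [0.4935 0.1247 0.0477] ext [0.023 0.019 0.02 ] top z 0.0549
knob [141.  219.5] 40 [0.4713 0.2005 0.0541] ext [0.019 0.014 0.011] top z 0.0548
scene eye 114 [0.6574 0.177  0.0673] [0.0459 0.0402 0.0095] [0.6603 0.1731 0.0681]
scene knob 49 [0.5633 0.1741 0.1087] [0.0225 0.0211 0.0152] [0.5658 0.1717 0.1109]
scene lugpl 121 [0.6688 0.1773 0.0555] [0.0535 0.05   0.0103] [0.6802 0.1641 0.0558]
scene
knob [325.7 160. ] 18 [0.5433 0.2424 0.0458] ext [0.013 0.019 0.017] top z 0.0526
knob [292.9 169. ] 49 [0.4989 0.1228 0.0457] ext [0.022 0.022 0.018] top z 0.0531
knob [312. 168.] 45 [0.5381 0.1741 0.0459] ext [0.022 0.02  0.019] top z 0.0512
knob [331.2 173.9] 16 [0.5997 0.187  0.0424] ext [0.017 0.009 0.01 ] top z 0.0443
knob [312.9 178.1] 65 [0.5756 0.1227 0.0457] ext [0.024 0.027 0.019] top z 0.0531
```

View pics/t26.png

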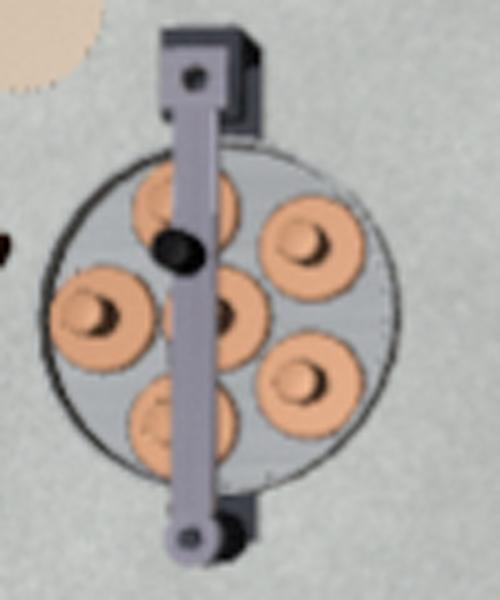

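View pics/s26.png

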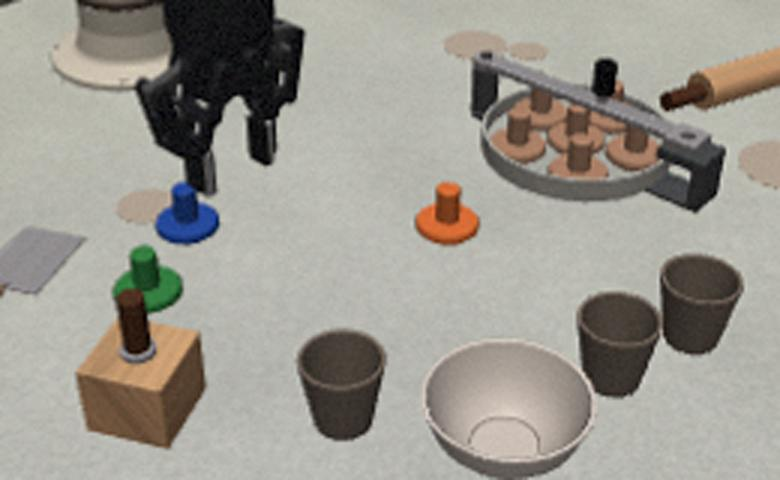

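```bash
python3 - <<'E'
from h import *
t=pickle.load(open('top26.pkl','rb'));s=pickle.load(open('scene26.pkl','rb'))
print('top eye',p2w(t,149,150.6,.068),'hub',p2w(t,148.2,243,.068))
print('scene eye',p2w(s,349.3,175,.068))
for n,f,u,v in(('t',t,149,151),('s',s,349,175)):
    c=cv2.resize(f['image'][v-15:v+16,u-15:u+16],None,fx=12,fy=12,interpolation=cv2.INTER_CUBIC)
    cv2.imwrite(f'pics/eye_{n}.png',cv2.convertScaleAbs(c,alpha=2 if n=='t' else 1.2))
    print(n,u-15,v-15)
# pin handle
for n,f in(('t',t),('s',s)):
    P=cloud(f)
    m=(P[...,2]>.1)&(P[...,2]<.12)&(np.hypot(P[...,0]-.507,P[...,1]+.377)<.04);q=P[m]
    if len(q):print(n,len(q),((q.max(0)+q.min(0))/2).round(4),(q.max(0)-q.min(0)).round(4))
E
cd pics; python3 -c "
import cv2,numpy as np
cv2.imwrite('eye.png',np.hstack([cv2.imread('eye_t.png'),cv2.imread('eye_s.png')]))"
```

```text
top eye [0.65853296 0.17597908 0.068     ] hub [0.40772924 0.17468509 0.068     ]
scene eye [0.66508923 0.17655841 0.068     ]
t 134 136
s 334 160
t 57 [ 0.5028 -0.3772  0.1105] [0.0163 0.0203 0.0168]
s 94 [ 0.5098 -0.3769  0.1083] [0.0215 0.0217 0.0165]
```

View pics/eye.png

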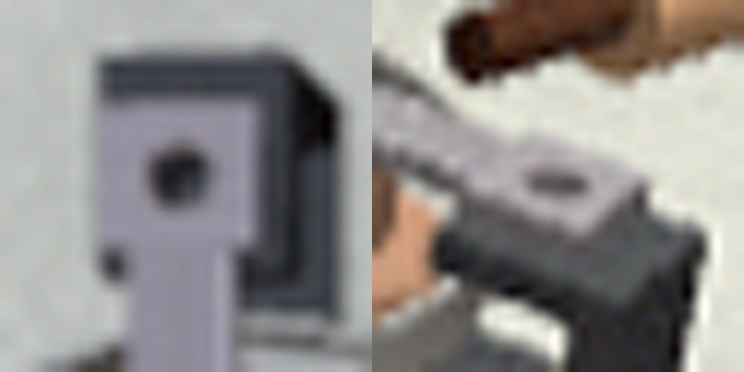

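Emit:
{"name": "step_arm", "arguments": {
  "steps": [
    [[-10,0,-45],0,50],
    [[-11,0,-45],0,50],
    [[0,0,0],0,50],
    [[0,35,0],0,50],
    [[0,35,0],0,50],
    [[0,20,0],0,50],
    [[0,10,0],0,50],
    [[0,4,0],0,50],
    [[0,0,0],0,50],
    [[0,0,0],0,50]
  ]
}}

```text
t: 43.5
position: [0.5093, -0.3744, 0.0877]
eef_rot: [-0.707, 0.708, 0.002, -0.0]
ft_force: [0.7, 0.6, 0.6]
finger_gap: 0.0502
```

```bash
python3 - <<'E'
from h import *
s=st();f=grab_frame('scene')
a=f['image'][180:290,130:250]
cv2.imwrite('pics/s27.png',cv2.resize(a,None,fx=5,fy=5,interpolation=cv2.INTER_CUBIC))
E
```

```text
43.5 [ 0.5093 -0.3744  0.0877] [-7.067e-01  7.076e-01  1.800e-03 -2.000e-04] [0.7 0.6 0.6] 0.0502
```

View pics/s27.png

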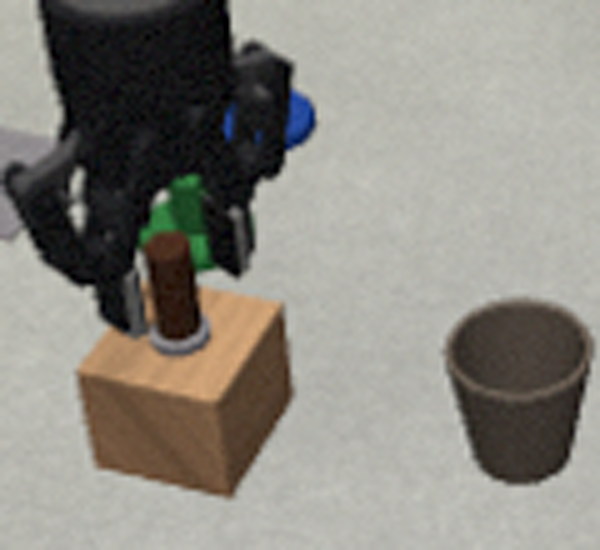

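Emit:
{"name": "step_arm", "arguments": {
  "steps": [
    [[-1,1,-1],0,50],
    [[0,0,0],0,15],
    [[0,0,0],0,15],
    [[0,0,0],0,15],
    [[0,0,0],0,15],
    [[0,0,0],0,15],
    [[0,0,0],0,15]
  ],
  "force": 60
}}

```text
t: 44.25
position: [0.5074, -0.3756, 0.0858]
eef_rot: [-0.707, 0.707, 0.001, -0.001]
ft_force: [-0.7, -0.6, 3.7]
finger_gap: 0.0207
```

```bash
python3 - <<'E'
from h import *
s=st();print(s['ft_force'],s['ft_torque'])
E
```

```text
44.25 [ 0.5074 -0.3756  0.0858] [-7.069e-01  7.073e-01  1.000e-03 -6.000e-04] [-0.7 -0.6  3.7] 0.0207
[-0.65702991 -0.56706043  3.72203042] [-0.04234049  0.23310113  0.02126796]
```

Emit:
{"name": "step_arm", "arguments": {
  "steps": [
    [[0,-15,0],0,15],
    [[0,-35,0],0,15],
    [[0,-40,0],0,15],
    [[0,-20,0],0,15],
    [[12,0,30],0,15],
    [[12,0,42],0,15],
    [[12,0,42],0,15],
    [[12,0,42],0,15],
    [[12,0,42],0,15],
    [[12,0,42],0,15]
  ]
}}

```text
t: 45.25
position: [0.5785, -0.1332, 0.1944]
eef_rot: [0.707, -0.707, -0.0, 0.001]
ft_force: [0.8, 0.6, -1.0]
finger_gap: 0.0206
```

Emit:
{"name": "step_arm", "arguments": {
  "steps": [
    [[12,0,42],0,15],
    [[12,0,42],0,15],
    [[12,0,42],0,15],
    [[12,0,42],0,15],
    [[12,0,42],0,15],
    [[12,0,42],0,15],
    [[10,0,42],0,15],
    [[10,0,19],0,15],
    [[0,0,0],0,15],
    [[0,0,0],0,15]
  ]
}}

```text
t: 46.25
position: [0.6695, 0.1783, 0.1938]
eef_rot: [-0.707, 0.707, -0.0, -0.002]
ft_force: [0.3, -0.6, -0.4]
finger_gap: 0.021
```

```bash
python3 - <<'E'
from h import *
s=st();o=snap('28')
a=o['scene']['image'][100:220,280:400]
cv2.imwrite('pics/s28.png',cv2.resize(a,None,fx=5,fy=5,interpolation=cv2.INTER_CUBIC))
E
```

```text
46.25 [0.6695 0.1783 0.1938] [-0.7069  0.7073 -0.     -0.0018] [ 0.3 -0.6 -0.4] 0.021
```

View pics/s28.png

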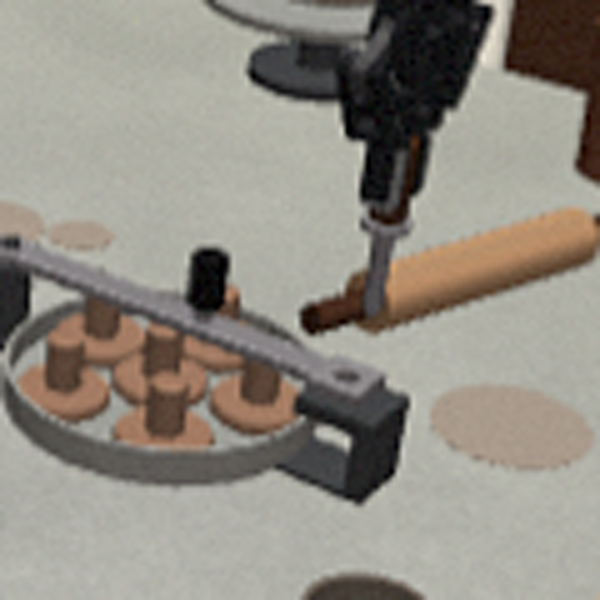

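```bash
cat >> h.py <<'E'
def w2p(f,p):
    K=np.array([[f['fx'],0,f['cx']],[0,f['fy'],f['cy']],[0,0,1.]]);Rm=rot(f['orientation']).T
    q=Rm@(np.array(p,float)-np.array(f['position']))
    return cv2.projectPoints(q.reshape(1,3),np.zeros(3),np.zeros(3),K,np.array(f['D'],float))[0].ravel()
E
python3 - <<'E'
from h import *
f=pickle.load(open('scene28.pkl','rb'));s=status.state();p=np.array(s['position'])
for dz in (-.0808,-.0258,-.0208,.02):
    print(dz,(w2p(f,p+[0,0,dz])-[280,100])*5)
a=f['image'][130:170,335:375]
cv2.imwrite('pics/s28b.png',cv2.resize(a,None,fx=14,fy=14,interpolation=cv2.INTER_CUBIC))
P=cloud(f)
for lo in np.arange(.11,.18,.01):
    m=(P[...,2]>lo)&(P[...,2]<lo+.01)&(np.hypot(P[...,0]-p[0],P[...,1]-p[1])<.025);q=P[m]
    if len(q): print(lo.round(2),len(q),np.median(q,0).round(4),((q.max(0)+q.min(0))/2).round(4))
E
```

```text
-0.0808 [365.41939843 309.02158945]
-0.0258 [380.08496093 223.01509897]
-0.0208 [381.45673563 214.9566451 ]
0.02 [392.90141194 147.63341133]
0.11 6 [0.6722 0.1747 0.1186] [0.6706 0.1744 0.1173]
0.12 13 [0.6745 0.1738 0.1265] [0.6723 0.1743 0.1256]
0.13 14 [0.6731 0.1736 0.1349] [0.6722 0.1763 0.1357]
0.14 13 [0.6743 0.173  0.147 ] [0.6717 0.175  0.1456]
0.15 13 [0.6723 0.1734 0.156 ] [0.6716 0.1734 0.1546]
0.16 12 [0.673  0.1749 0.1632] [0.6731 0.1723 0.1649]
0.17 41 [0.6756 0.1714 0.1735] [0.6711 0.1763 0.175 ]
```

View pics/s28b.png

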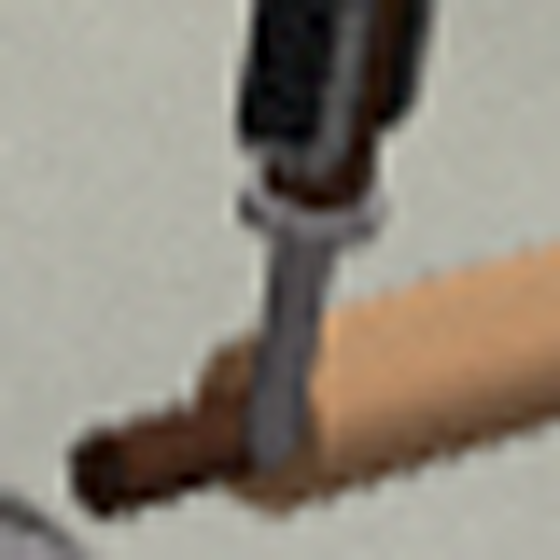

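```bash
python3 - <<'E'
from h import *
f=pickle.load(open('scene28.pkl','rb'));p=np.array(status.state()['position'])
t=p2w(f,354.6,162.9,.113);print('tip',t,t-p)
e=p2w(f,349.25,175.2,.068);print('eye',e,'TCP target',e-(t-p))
E
```

```text
tip [0.6753466  0.17586421 0.113     ] [ 0.00574058 -0.00123063 -0.08172727]
eye [0.66556012 0.1754467  0.068     ] TCP target [0.65981953 0.17667734 0.14972727]
```

Emit:
{"name": "step_arm", "arguments": {
  "steps": [
    [[-9.5,10,-1],0,15],
    [[0,15,0],0,15],
    [[0,8,0],0,15],
    [[0,4,0],0,15],
    [[0,0,0],0,15],
    [[0,0,0],0,15]
  ]
}}

```text
t: 46.95
position: [0.6611, 0.1768, 0.1589]
eef_rot: [0.707, -0.707, -0.001, 0.0]
ft_force: [-0.2, -0.3, -1.7]
finger_gap: 0.0208
```

```bash
python3 - <<'E'
from h import *
s=st();o=snap('29');f=o['scene']
a=f['image'][145:195,325:375]
cv2.imwrite('pics/s29.png',cv2.resize(a,None,fx=12,fy=12,interpolation=cv2.INTER_CUBIC))
E
```

```text
46.95 [0.6611 0.1768 0.1589] [ 7.072e-01 -7.070e-01 -1.000e-03  3.000e-04] [-0.2 -0.3 -1.7] 0.0208
```

View pics/s29.png

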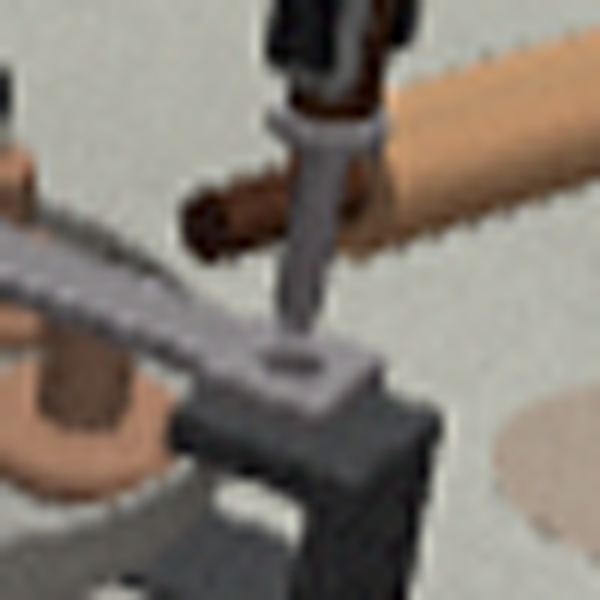

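Emit:
{"name": "step_arm", "arguments": {
  "steps": [
    [[-0.5,5,0],0,15],
    [[0,5,0],0,15],
    [[0,4,0],0,15],
    [[0,4,0],0,15],
    [[0,0,0],0,15]
  ]
}}

```text
t: 47.55
position: [0.6601, 0.1772, 0.1395]
eef_rot: [0.707, -0.707, -0.001, 0.001]
ft_force: [0.1, 0.7, -2.1]
finger_gap: 0.0207
```

```bash
python3 - <<'E'
from h import *
s=st();o=snap('30');f=o['scene'];print(s['ft_force'],s['ft_torque'])
a=f['image'][145:195,325:375]
cv2.imwrite('pics/s30.png',cv2.resize(a,None,fx=12,fy=12,interpolation=cv2.INTER_CUBIC))
E
```

```text
47.55 [0.6601 0.1772 0.1395] [ 7.071e-01 -7.071e-01 -6.000e-04  9.000e-04] [ 0.1  0.7 -2.1] 0.0207
[ 0.12052827  0.73381368 -2.05422383] [ 0.31761805 -0.16413233 -0.00145427]
```

View pics/s30.png

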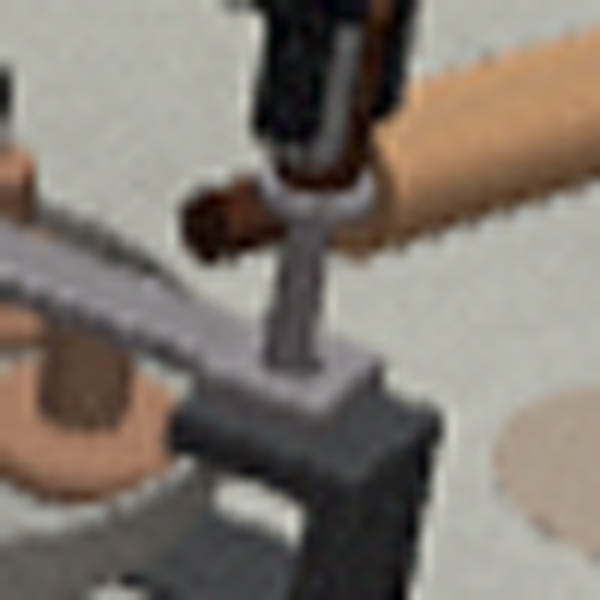

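Emit:
{"name": "step_arm", "arguments": {
  "steps": [
    [[0,6,0],0,15],
    [[0,6,0],0,15],
    [[0,6,0],0,15],
    [[0,0,0],0,15]
  ]
}}

```text
t: 48.05
position: [0.66, 0.1771, 0.1211]
eef_rot: [0.707, -0.707, -0.0, 0.001]
ft_force: [0.9, 1.3, -2.2]
finger_gap: 0.0205
```

Emit:
{"name": "step_arm", "arguments": {
  "steps": [
    [[0,6,0],0,15],
    [[0,6,0],0,15],
    [[0,6,0],0,15],
    [[0,4,0],0,15],
    [[0,0,0],0,15]
  ]
}}

```text
t: 48.55
position: [0.6601, 0.1771, 0.0994]
eef_rot: [0.707, -0.707, -0.001, 0.001]
ft_force: [1.4, 1.5, -2.5]
finger_gap: 0.0205
```

Emit:
{"name": "step_arm", "arguments": {
  "steps": [
    [[0,3,0],0,15],
    [[0,2,0],0,15],
    [[0,1.5,0],0,15],
    [[0,1,0],0,15],
    [[0,0,0],0,15]
  ]
}}

```text
t: 49.05
position: [0.6603, 0.177, 0.0938]
eef_rot: [0.707, -0.707, -0.001, 0.001]
ft_force: [-1.2, 1.4, 4.7]
finger_gap: 0.0204
```

```bash
python3 - <<'E'
from h import *
s=st();o=snap('31');f=o['scene']
a=f['image'][135:195,325:375]
cv2.imwrite('pics/s31.png',cv2.resize(a,None,fx=10,fy=10,interpolation=cv2.INTER_CUBIC))
E
```

```text
49.05 [0.6603 0.177  0.0938] [ 7.071e-01 -7.071e-01 -1.100e-03  5.000e-04] [-1.2  1.4  4.7] 0.0204
```

View pics/s31.png

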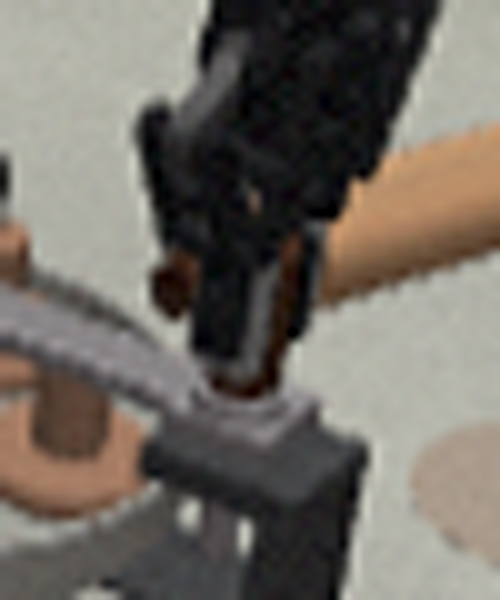

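Emit:
{"name": "step_arm", "arguments": {
  "steps": [
    [[0,1,0],0,15],
    [[0,0,0],0,15],
    [[0,-1.5,0],0,30],
    [[0,0,0],0,45],
    [[0,0,0],0,45],
    [[0,-20,0],0,45],
    [[0,-40,0],0,45],
    [[0,-40,0],0,45],
    [[0,0,-40],0,45],
    [[0,0,-45],0,45]
  ]
}}

```text
t: 50.15
position: [0.6608, 0.0925, 0.1945]
eef_rot: [0.707, -0.707, -0.003, 0.001]
ft_force: [-0.2, -0.3, -1.0]
finger_gap: 0.0452
```

Emit:
{"name": "step_arm", "arguments": {
  "steps": [
    [[-10,0,-45],0,45],
    [[-10,0,-45],0,45],
    [[-10,0,-45],0,45],
    [[-10,0,-45],0,45],
    [[0,0,0],0,45],
    [[0,0,0],0,45]
  ]
}}

```text
t: 50.75
position: [0.6202, -0.0894, 0.1928]
eef_rot: [-0.707, 0.707, -0.001, -0.0]
ft_force: [0.0, 0.3, 1.1]
finger_gap: 0.0446
```

```bash
python3 look.py; python3 - <<'E'
from h import *
f=pickle.load(open('top26.pkl','rb'));g=pickle.load(open('scene26.pkl','rb'))
for n,h,c in(('top',f,(.66,.178)),('scene',g,(.664,.176))):
    P=cloud(h)
    m=(P[...,2]>.08)&(P[...,2]<.14)&(np.hypot(P[...,0]-c[0],P[...,1]-c[1])<.03);q=P[m]
    print(n,len(q),'pin top z',np.percentile(q[:,2],90).round(4),((q.max(0)+q.min(0))/2).round(4))
cv2.imwrite('pics/s32.png',cv2.resize(g['image'],None,fx=1.5,fy=1.5))
E
```

```text
50.75 [ 0.6202 -0.0894  0.1928] [-7.071e-01  7.071e-01 -5.000e-04 -1.000e-04] [0.  0.3 1.1] 0.0446
[ 0.11  0.42 -0.05 -0.   -1.1  -1.69]
top
knob [171.9 182.5] 16 [0.5719 0.116  0.0507] ext [0.014 0.005 0.011] top z 0.0549
scene eye 98 [0.6578 0.1764 0.0685] [0.0444 0.0394 0.012 ] [0.6657 0.1684 0.0688]
scene knob 51 [0.5634 0.175  0.1081] [0.0202 0.0233 0.0161] [0.5649 0.1698 0.1112]
scene lugpl 115 [0.6657 0.178  0.0556] [0.0595 0.0501 0.0107] [0.6804 0.1632 0.0557]
scene
knob [325.7 160.1] 16 [0.5456 0.2414 0.0466] ext [0.007 0.014 0.016] top z 0.0512
knob [299.5 161.3] 15 [0.4792 0.1899 0.0411] ext [0.015 0.014 0.009] top z 0.0422
knob [312.3 167.9] 42 [0.5382 0.1728 0.0461] ext [0.022 0.021 0.02 ] top z 0.0518
knob [292.9 169.2] 50 [0.5001 0.1219 0.0461] ext [0.022 0.024 0.019] top z 0.0531
knob [331.  173.9] 16 [0.6001 0.1878 0.041 ] ext [0.016 0.009 0.01 ] top z 0.0431
knob [313.  178.1] 64 [0.5758 0.1229 0.0464] ext [0.022 0.024 0.021] top z 0.0529Traceback (most recent call last):
  File "<stdin>", line 6, in <module>
    return _quantile_unchecked(
        a, q, axis, out, overwrite_input, method, keepdims, weights)
    return _ureduce(a,
                    func=_quantile_ureduce_func,
    ...<5 lines>...
                    overwrite_input=overwrite_input,
                    method=method)
    r = func(a, **kwargs)
    result = _quantile(arr,
                       quantiles=q,
    ...<2 lines>...
                       out=out,
                       weights=wgt)
    slices_having_nans = np.isnan(arr[-1, ...])
                                  ~~~^^^^^^^^^
IndexError: index -1 is out of bounds for axis 0 with size 0
```

View pics/t26.png

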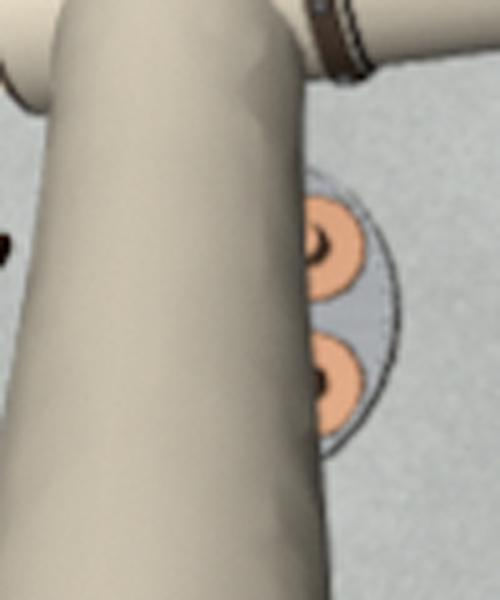

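View pics/s26.png

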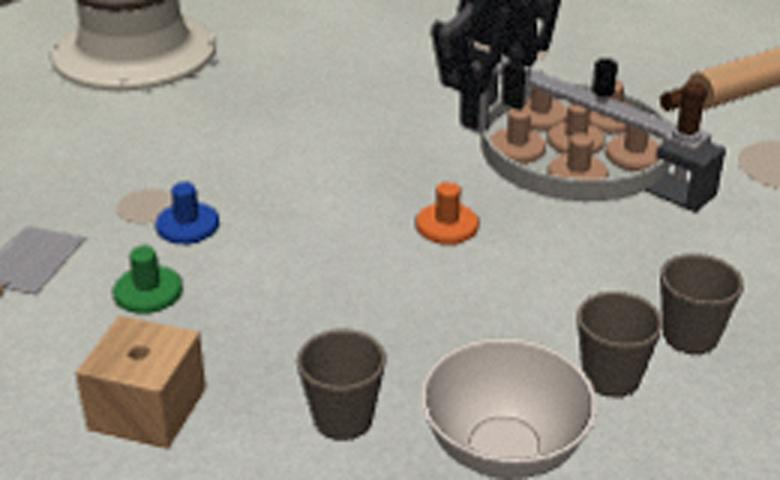

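Emit:
{"name": "step_arm", "arguments": {
  "steps": [
    [[-10,0,-45],0,45],
    [[-10,0,-45],0,45],
    [[-10,0,-45],0,45],
    [[0,0,-45],0,45],
    [[0,0,0],0,45],
    [[0,0,0],0,45]
  ]
}}

```text
t: 51.45
position: [0.5914, -0.2678, 0.1927]
eef_rot: [0.707, -0.707, -0.0, 0.001]
ft_force: [-0.2, -0.0, -0.1]
finger_gap: 0.0448
```

```bash
python3 look.py | head -12; python3 - <<'E'
from h import *
f=pickle.load(open('top26.pkl','rb'));g=pickle.load(open('scene26.pkl','rb'))
for n,h,c in(('top',f,(.66,.178)),('scene',g,(.664,.176))):
    P=cloud(h)
    for lo,hi in((.07,.078),(.1,.14)):
        m=(P[...,2]>lo)&(P[...,2]<hi)&(np.hypot(P[...,0]-c[0],P[...,1]-c[1])<.03);q=P[m]
        if len(q):print(n,len(q),'top z',np.percentile(q[:,2],90).round(4),((q.max(0)+q.min(0))/2).round(4))
E
```

```text
51.45 [ 0.5914 -0.2678  0.1927] [ 7.073e-01 -7.070e-01 -4.000e-04  9.000e-04] [-0.2 -0.  -0.1] 0.0448
[-0.18  0.46  0.01 -0.   -1.12 -1.39]
top eye 127 [0.653  0.1778 0.0688] [0.0433 0.0362 0.0124] [0.6463 0.1706 0.069 ]
top knob 69 [0.5578 0.1765 0.1095] [0.0206 0.0215 0.0185] [0.5576 0.1751 0.1145]
top lugpl 101 [0.6559 0.1774 0.0555] [0.0717 0.0438 0.0109] [0.6802 0.1667 0.0568]
top
knob [141.4 175.4] 34 [0.594  0.201  0.0519] ext [0.022 0.013 0.01 ] top z 0.0544
knob [169.1 182.8] 58 [0.5708 0.124  0.05  ] ext [0.022 0.022 0.013] top z 0.0549
knob [125.7 197.5] 56 [0.5315 0.242  0.0494] ext [0.021 0.022 0.021] top z 0.0546
knob [168.5 211. ] 60 [0.4937 0.1245 0.0503] ext [0.023 0.02  0.013] top z 0.0548
knob [141.  219.5] 40 [0.4713 0.2003 0.0539] ext [0.019 0.016 0.009] top z 0.0556
scene eye 97 [0.6573 0.1765 0.0688] [0.0461 0.0387 0.012 ] [0.6665 0.1675 0.0683]
top 46 top z 0.0752 [0.6525 0.1749 0.0737]
top 79 top z 0.1251 [0.6582 0.1756 0.1148]
scene 39 top z 0.0765 [0.6564 0.1765 0.0737]
scene 72 top z 0.1236 [0.6631 0.1731 0.1125]
```

View pics/t26.png

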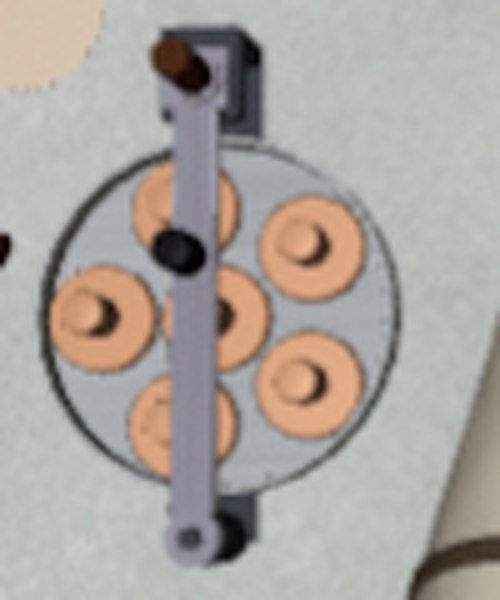

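```bash
python3 -c "
from workcell import ctrl
print(ctrl.sign_off())"
```

```text
the job is handed in; nothing more can be done
None
```

All six clay lids present in this run are packed in the tin: one in the middle and five in a single ring, each flat with its knob up. After that I swung the bar shut to its stop and pushed the locking pin fully down through the eyelet and lug. I handed in at about 51.5 s of the 210 s.

What the last checks showed:
- **Lids:** the last overhead picture shows all six discs inside the tin wall, and no clay lid left on the table. Knob tops read 52–55 mm, against 53 mm when flat; the two partly hidden behind the bar could only be checked in the overhead view.
- **Bar:** when I pushed about 2 mm further at the end, the force rose to 11 N and the gripper did not move, so the bar was at its stop. The eyelet then sat over the lug hole.
- **Pin:** the tool stopped at 94 mm, as worked out for full insertion, and the force reversed as the collar seated. Afterwards the top of the pin read 123.6–125.1 mm (123 mm expected), and the shank shows through the lug.
- **Bystanders:** I never touched the cups, bowl, spatula or the blue, green and orange look-alikes, and in the last views showing them they look unmoved.

The two cameras disagreed by about 4–5 mm in x throughout. I worked around this by comparing against lids and the pin held at known gripper positions.

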